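Free the rusted locking pin of a leather moulding press and open its frame

TASK

The leather in the sloping moulding press is dry, but the last T-handled locking pin has rusted tight in its bore. Work the pin out along its slanting axis by twisting it back and forth while you pull - the press only stands on the bench by its weight and must stay where it is, and a straight tug drags it along - and lay the pin in the white tray with the other one. Then lift the frame by the black bar on its front edge until it stands open by at least 60 degrees, let go, and leave everything else on the bench alone.

Things in the scene. Friction and masses are not known exactly. Their poses are not given: they have to be found in the camera images.
- press: Leather moulding press: green stand 180 x 240 mm (x, y), loose on the bench, 6.2 kg; a pull of about 30 N along the pin shifts it. On it an aluminium platen, brown leather and a hinged steel frame slope 30 degrees, low in front (-x side). Origin: centre of underside, x to the back, z up. In its axes up the slope is (0.866, 0, 0.5), square off the face (-0.5, 0, 0.866). 180 mm high shut.
- bore (a point): Mouth of the seized pin's bore, on the upper face of the shut frame, front left corner (press's +y), fixed to the stand; axes as the press. The bore runs square to the sloping face, through 12 mm of frame (19 mm hole) and about 50 mm of platen and boss. The empty bore is 190 mm to its right.
- pin: Seized pin, brown rusty, 0.16 kg: 16 mm shank 56 mm long below a collar 26 mm across and 5 mm thick, 11 mm neck, dark T-bar 46 x 12 x 10 mm (x, y, z) on top. Origin: middle of the collar's underside, resting on the frame; z along the shank to the T-bar, leaning 30 degrees from vertical to the press's front; x along the T-bar, up the slope.
- pin_grip (a point): Middle of the seized pin's T-bar, 34 mm above the collar's underside (24 mm of free neck below the bar). Axes as the pin.
- pin_tip (a point): Round lower end of the seized pin, on its axis, 56 mm below the collar's underside. Axes as the pin. For about the first 20 mm a straight pull needs 40 N or more; while the pin turns (torque up to 0.5 N m) the pull drops with the ratio of draw to twist: 3 mm a radian needs about 20 N (25 N at most), less draw a radian needs less. After that it is loose.
- frame (a joint): Hinged frame of the press: 0 shut, grows as its front edge rises, in rad (limit 1.9). A stiff hinge: it stays where it is left; some 5 to 7 N at the bar swings it.
- frame_handle (a point): Middle of the black round lifting bar of the frame: 12 mm thick, 100 mm long across the press (its y), 45 mm out from the frame's front edge with 39 mm clear between bar and edge, held by two 9 mm posts near its ends; when the frame is shut 55 mm above the bench. Axes of the frame: x up the slope (from bar towards hinge), y along the bar, z square off the frame.
- frame_hinge (a point): Middle of the frame's hinge axis, fixed to the back of the stand, 164 mm above the bench; the axis lies along the press's y. The lifting bar swings about it at 217 mm.
- tray_in (a point): Centre of the inner floor of the white tray, 4 mm above the bench; tray 200 x 150 mm outside (its x, y), walls 4 mm thick, 24 mm high overall, loose, 0.45 kg, left or right of the press. The clean pin lies along its x near the -y wall, taking up y below -20 mm.
- spare_pin: The other pin, bright steel, same shape and axes as the seized pin, already lying in the tray.
- snap_box: Light wooden divided box of snaps, 150 x 120 x 40 mm, on the side of the press opposite the tray. Origin: centre of underside. Bystander.
- maul: Cream-headed maul with a wooden handle lying on the bench, 245 mm long, head 62 mm. Origin under its middle. Bystander.
- awl: Awl, light wooden handle, 150 mm long, lying. Origin under its middle. Bystander.
- beveller: Edge beveller, wooden handle and brass shank, 140 mm long, lying. Origin under its middle. Bystander.
- dye: Amber dye bottle with a black cap, 54 mm across, 115 mm tall, standing. Origin: centre of underside. Bystander.
- wax_tin: Round brass-coloured wax tin, 76 mm across, 27 mm high. Origin: centre of underside. Bystander.

How it is judged:
By the outcome, as a careful person would: the job done as asked, in the order asked, and still so for the second after the job is handed in, with the robot touching nothing.
It also fails if it takes over 72 s, if anything falls off the work surface, if the arm or the gripper's body presses on something with over 40 N, if the wrist force passes 120 N, or if a joint passes its speed limit or range.

ROBOT

A 6-joint arm with a two-finger parallel gripper is mounted at the origin on the work surface. World frame = base frame: x ahead of the robot, y to its left, z up, the work surface at z = 0. Lengths are in mm, angles in rad, forces in N, time in s.
With the tool pointing down it reaches from about 250 to 800 mm from the base axis. Payload 8.5 kg.
Tool frame: the origin (TCP) lies between the finger pads; the fingertips stand r.tcp_to_tips ahead of it and the grasp point (between the pads) lies 5 mm behind it (r.tcp_to_tips is the distance from the TCP to the fingertips, in mm); y points along the fingers, x is the direction in which the jaws open and shut, and the axes are right-handed (so a half turn about y gives the same grasp; the last joint's range is limited). The gripper opens to 85 mm and grips with 20 to 120 N. Pads are 22 mm wide; open, the fingers measure 114 mm over their backs; the gripper's body (76 mm by 85 mm) begins 54 mm behind the grasp point. The pads swing forward as they close: fully open they stand 13 mm farther back than shut.
Start: joints at [1.182, 0.238, -0.013, 1.319, 0, 1.571], TCP at [198.998, 485.778, 245.276] pointing down, gripper open.
Joint ranges: [-2.66, 2.66], [-1.03, 1.9], [-1.14, 1.46], [-1.82, 2.27], [-1.45, 1.34], [-3.14, 3.14]. Speed limits (rad/s): [2.22, 2.22, 2.79, 3.14, 3.14, 3.14].

INTERFACE

Orientations are given as a unit quaternion [w, x, y, z].
In Python, from station import r gives the robot as it stands.
- The arm moves only by the tool carry_out, never from a script. Its argument "commands" is a list of rows, each a list of 7 numbers: the shift along the tool's x, y, z as a fraction of full scale, then the turn, a rotation vector about the tool's x, y, z as a fraction of full scale, then the gripper command: -1 is shut, 1 is fully open, values between are in proportion. A call has 1 to 5 rows; each row is the pose to reach, as a shift and turn from the pose commanded when the call began, along the tool's axes at that moment, turning the shorter way round; what a row does not reach only later rows make up. Full scale, the value 1, is 30 cm for a shift and 180 degrees for a turn. A row lasts 1/10 s, in which the tool goes at most 50 mm and 8.59 degrees, less where a joint would pass 70% of its speed; a pose out of reach is approached as far as the arm can. A call with a number of a shift or a turn outside -1 to 1 is refused whole. A call with a gripper value outside its range is refused whole. The fingers move at their own pace and stop on an object; "grip_force" is the grip in N (left out, the last holds). Time passes only in rows, so rows that repeat a pose let the fingers close. It gives the time, the measured TCP pose, the force and the opening at its end, in the units of the state.
- r.observe(): the state, without advancing time (a new reading comes with each control period).
- r.snapshot(name): name is "side" or "top" or "wrist"; returns a dict with "image" (480x640x3 uint8, red, green, blue), "mtx" (3x3 intrinsics, pixels), "rvec" (rotation vector, rad) and "tvec" (3), from world to camera coordinates, as OpenCV has them; the wrist camera has in their place "hand_eye" (4x4, takes a point from camera to tool coordinates, whose origin is the TCP and whose axes are the tool frame's). Camera axes: x right, y down, z forward; pixel columns grow to the right and rows downward; lengths in mm; the calibration is good to about 2 mm. A picture is of the moment at which its call begins: read the wrist's pose just before it. There is no depth.
- r.sign_off(): hands the job in, once; it reports no verdict.
The state is a dict: "clock": time; "joint_pos": joint angles; "joint_vel": joint speeds; "effort": joint torques, N m; "tcp_pos": TCP position; "eef_rot": TCP orientation; "wrist_force": force on the tool from outside, world axes, zero at the start; "wrist_torque": the same for the moment, N m; "opening": opening from 0.0 (shut) to 1.0 (fully open).
Only numpy, scipy, OpenCV 4.12 (cv2) and the standard library are available. Lean on these libraries where they do the work, as an engineer would, in place of code of your own. Each camera call takes 0.05 s, during which the arm holds its last target.

## Working session

There is one attempt and no reset: what is moved stays moved. The work goes in short steps, Python scripts to look and compute and a tool call to move; the robot and the scene stay as the last step left them, time stands still between calls to the robot, and variables do not carry over. Pictures are saved under pics/ and viewed, and the job is handed in when it is done.

Besides the shell and the picture viewer there is one more tool, called after "Call:" as name(argument=value, ...) on one line, values as JSON. carry_out: Moves the arm, as the interface text tells. Its arguments: {"type":"object","properties":{"commands":{"type":"array","items":{"type":"array","items":{"type":"number","minimum":-1,"maximum":1}}},"grip_force":{"type":"number"}},"required":["commands"]}

```bash
mkdir -p pics; ls; python3 - <<'E'
from station import r
import cv2
print(r.observe(), r.tcp_to_tips)
for n in ["side","top","wrist"]:
    s=r.snapshot(n); cv2.imwrite(f"pics/{n}0.png",s["image"][:,:,::-1])
    print(n,{k:v for k,v in s.items() if k!="image"})
E
```

```text
pics
{'clock': 0.0, 'joint_pos': array([ 1.18199630e+00,  2.38717315e-01, -1.42336495e-02,  1.31919700e+00,
       -2.89223645e-07,  1.57079394e+00]), 'joint_vel': array([ 0.00125817,  0.00165318,  0.00017205, -0.00142838,  0.0003529 ,
       -0.00105643]), 'effort': array([ 1.92953048e-03, -5.38786876e+01,  3.46441948e+01,  1.80227350e-02,
        1.86673715e-04, -1.62052311e-05]), 'tcp_pos': array([198.86939212, 485.45808088, 244.71892455]), 'eef_rot': array([-0.58690386,  0.58743657,  0.39359678, -0.39439031]), 'wrist_force': array([-0.31916518,  0.52591349, -0.24396478]), 'wrist_torque': array([ 0.02832935,  0.00610964, -0.01871051]), 'opening': 0.9995967819631623} 14.0
side {'mtx': array([[435.509654  ,   0.        , 319.50654482],
       [  0.        , 435.509654  , 239.99649727],
       [  0.        ,   0.        ,   1.        ]]), 'rvec': array([ 0.29075094, -2.75293149,  1.30780568]), 'tvec': array([551.29043442, 175.19786498, 955.41724884])}
top {'mtx': array([[472.25293012,   0.        , 319.67772893],
       [  0.        , 472.25293012, 236.90492857],
       [  0.        ,   0.        ,   1.        ]]), 'rvec': array([ 2.215766  , -2.17680828,  0.09709843]), 'tvec': array([ -50.05505042,  571.55017728, 1226.42466789])}
wrist {'mtx': array([[371.06892633,   0.        , 320.29160379],
       [  0.        , 371.06892633, 246.81597359],
       [  0.        ,   0.        ,   1.        ]]), 'hand_eye': array([[ 9.99999399e-01,  1.91363402e-04,  1.07992031e-03,
        -5.88217242e-01],
       [-9.72383031e-04, -3.00726929e-01,  9.53709793e-01,
        -1.29237061e+02],
       [ 5.07266268e-04, -9.53710269e-01, -3.00726562e-01,
         7.76692356e+01],
       [ 0.00000000e+00,  0.00000000e+00,  0.00000000e+00,
         1.00000000e+00]])}
```

View pics/top0.png

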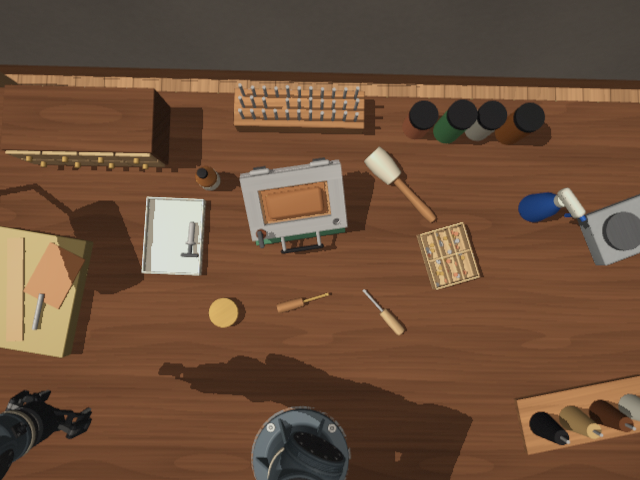

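View pics/side0.png

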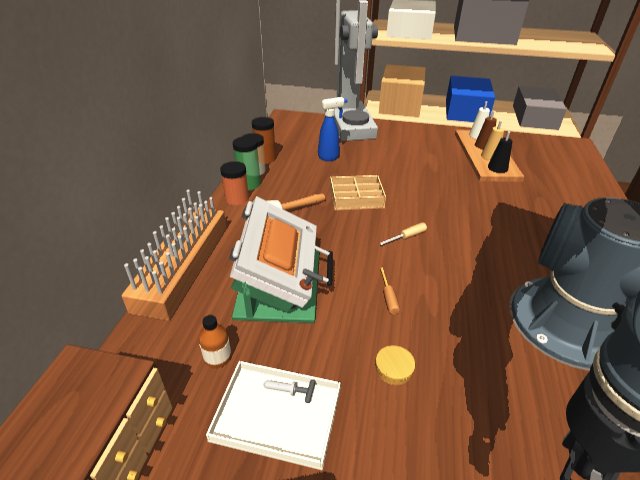

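View pics/wrist0.png

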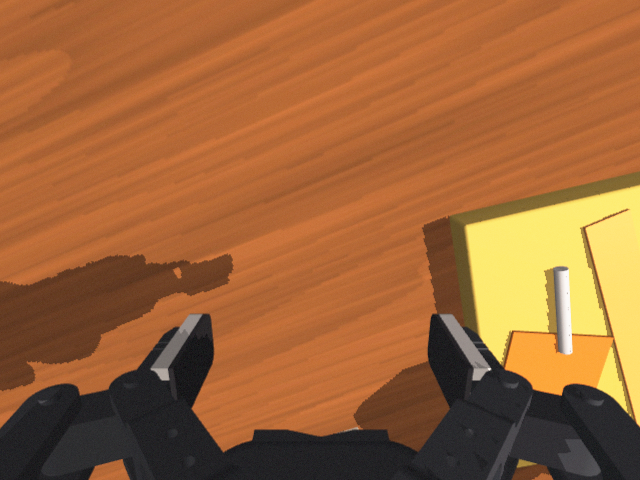

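```bash
cat > h.py <<'E'
import numpy as np, cv2
from scipy.spatial.transform import Rotation as R
cal={}
def load():
    import pickle; return pickle.load(open('cal.pkl','rb'))
def cam(n):
    c=load()[n]; return c['mtx'],R.from_rotvec(c['rvec']).as_matrix(),np.array(c['tvec'])
def proj(n,P):
    K,Rm,t=cam(n); q=(np.atleast_2d(P)@Rm.T+t)@K.T; return q[:,:2]/q[:,2:]
def ray(n,px):
    K,Rm,t=cam(n); d=Rm.T@np.linalg.solve(K,np.array([px[0],px[1],1.])); o=-Rm.T@t; return o,d/np.linalg.norm(d)
def onz(n,px,z):
    o,d=ray(n,px); return o+d*(z-o[2])/d[2]
def tri(a,pa,b,pb):
    o1,d1=ray(a,pa);o2,d2=ray(b,pb)
    A=np.stack([d1,-d2],1); s=np.linalg.lstsq(A,o2-o1,rcond=None)[0]
    p,q=o1+s[0]*d1,o2+s[1]*d2; return (p+q)/2,np.linalg.norm(p-q)
def crop(img,x0,y0,x1,y1,s,name):
    cv2.imwrite(name,cv2.resize(img[y0:y1,x0:x1],None,fx=s,fy=s,interpolation=cv2.INTER_CUBIC))
def quat(o): return R.from_quat([o[1],o[2],o[3],o[0]])
E
python3 - <<'E'
from h import *
from station import r
import pickle
d={}
for n in ["side","top"]:
    s=r.snapshot(n); d[n]={k:v for k,v in s.items() if k!="image"}
pickle.dump(d,open('cal.pkl','wb'))
t=cv2.imread('pics/top0.png'); s=cv2.imread('pics/side0.png')
crop(t,225,145,365,265,5,'pics/tc.png'); crop(s,220,190,350,330,4,'pics/sc.png'); crop(t,130,180,220,290,5,'pics/tt.png')
E
```

```text
(no output)
```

View pics/tc.png

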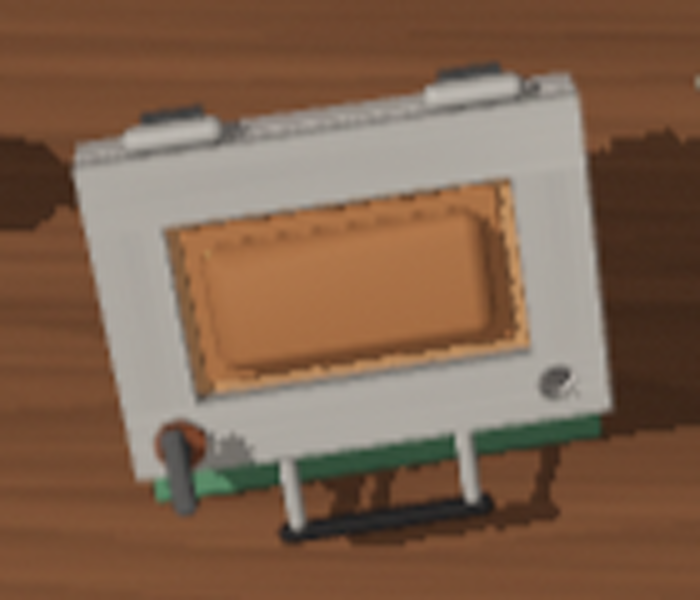

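View pics/sc.png

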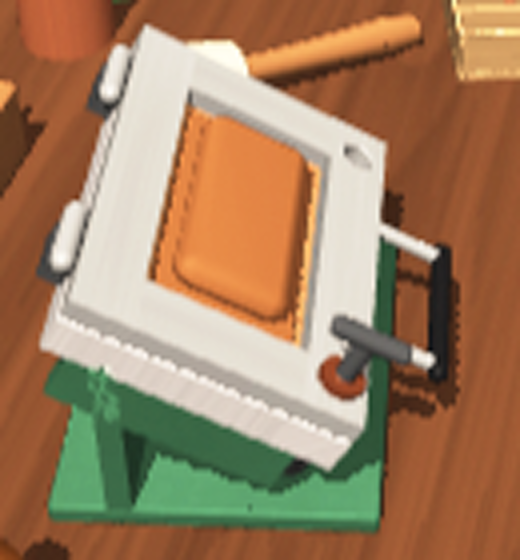

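View pics/tt.png

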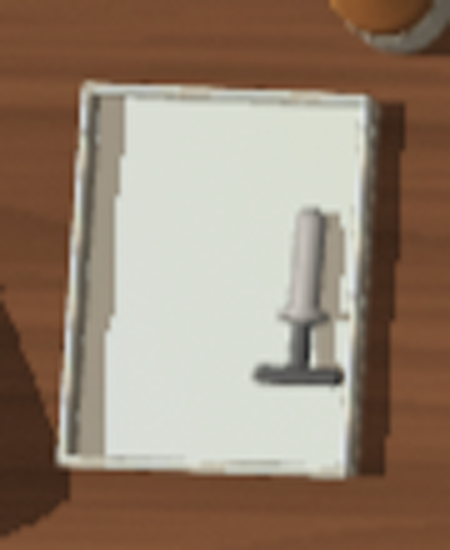

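```bash
python3 - <<'E'
from h import *
P={}
T=lambda x,y:(225+x/5,145+y/5); S=lambda x,y:(220+x/4,190+y/4)
for n,a,b in [('Tbar',T(181,470),S(372,338)),('Ttop',T(177,437),S(338,326)),('Tlow',T(186,507),S(408,350)),('barL',T(290,535),S(438,372)),('barR',T(487,503),S(441,250)),('bore2',T(556,382),S(356,156)),('collar',T(181,442),S(344,375)),
 ('cornBL',T(76,150),S(45,350)),('hL',T(205,112),S(55,240))]:
    p,e=tri('top',a,'side',b); P[n]=p; print(n,p.round(1),round(e,1))
d=P['barR']-P['barL'];print(np.linalg.norm(d),np.degrees(np.arctan2(d[0],-d[1])))
d=P['bore2']-P['collar'];print(np.linalg.norm(d),np.degrees(np.arctan2(d[0],-d[1])))
TT=lambda x,y:(130+x/5,180+y/5)
for c in [(88,85),(378,97),(60,463),(350,476)]: print(onz('top',TT(*c),24).round(1))
for c in [(312,210),(298,374)]: print(onz('top',TT(*c),14).round(1))
E
```

```text
Tbar [557.  103.4 120. ] 1.5
Ttop [573.4 105.1 126.6] 0.2
Tlow [539.1 101.2 113.2] 2.3
barL [529.8  54.   53.3] 0.3
barR [547.5 -46.6  54.1] 0.5
bore2 [606.8 -79.2  90.5] 0.5
collar [571.9 106.4  93.4] 2.9
cornBL [710.8 156.9 130.3] 1.0
hL [727.3  93.5 146. ] 1.1
102.15019428664459 10.020635124018016
188.81018106959067 10.645686509555766
[668.7 413.8  24. ]
[665.4 262.1  24. ]
[470.7 420.   24. ]
[466.4 270.   24. ]
[606. 297.  14.]
[519.3 301.3  14. ]
```

```bash
python3 - <<'E'
from h import *
from station import r
o=r.observe(); M=quat(o['eef_rot']).as_matrix(); print(M.round(3))
ps=np.radians(10.2); c,s=np.cos(ps),np.sin(ps)
X=np.array([c,s,0]);Y=np.array([-s,c,0]);Z=np.array([0,0,1.])
a=-.5*X+.866*Z; up=.866*X+.5*Z
for sg in (1,-1):
    G=np.stack([sg*Y,-a,np.cross(sg*Y,-a)],1); print(G.round(3),np.degrees(R.from_matrix(M.T@G).as_rotvec()).round(1))
E
```

```text
[[ 0.379 -0.    -0.925]
 [ 0.925 -0.001  0.379]
 [-0.001 -1.    -0.   ]]
[[-0.177  0.492 -0.852]
 [ 0.984  0.089 -0.153]
 [ 0.    -0.866 -0.5  ]] [-29.2 -31.7  -8.5]
[[ 0.177  0.492  0.852]
 [-0.984  0.089  0.153]
 [-0.    -0.866  0.5  ]] [ 11.2 143.2 -38.4]
```

```bash
cat >> h.py <<'E'
ps=np.radians(10.2); c_,s_=np.cos(ps),np.sin(ps)
X=np.array([c_,s_,0]);Y=np.array([-s_,c_,0]);Z=np.array([0,0,1.])
a=-.5*X+.866*Z; a/=np.linalg.norm(a); up=.866*X+.5*Z
BAR=np.array([556.5,104.2,120.])
def G(y,x):
    y=np.array(y,float);y/=np.linalg.norm(y);x=np.array(x,float);x-=y*(x@y);x/=np.linalg.norm(x)
    return np.stack([x,y,np.cross(x,y)],1)
def cmd(o,P,M=None):
    Mc=quat(o['eef_rot']).as_matrix(); sh=Mc.T@(np.array(P)-o['tcp_pos'])/300
    rv=np.zeros(3) if M is None else R.from_matrix(Mc.T@M).as_rotvec()/np.pi
    print('CMD',sh.round(4),rv.round(4),'rows>=',max(np.linalg.norm(sh)*6,np.linalg.norm(rv)*180/8.59).round(1))
E
python3 - <<'E'
from h import *
from station import r
cmd(r.observe(),BAR+90*a,G(-a,Y))
E
```

```text
CMD [-0.8052  0.1574 -1.4583] [-0.1622 -0.1762 -0.0475] rows>= 10.0
```

Call:
carry_out(commands=[[-0.08,0.016,-0.146,-0.016,-0.018,-0.005,1],[-0.16,0.032,-0.292,-0.032,-0.036,-0.01,1],[-0.24,0.048,-0.438,-0.048,-0.054,-0.015,1],[-0.32,0.064,-0.584,-0.065,-0.07,-0.019,1],[-0.4,0.08,-0.73,-0.081,-0.088,-0.024,1]])

```text
clock: 0.75
tcp_pos: [356.5, 290.9, 221.3]
eef_rot: [-0.461, 0.582, 0.54, -0.396]
wrist_force: [0.2, 1.2, -0.5]
opening: 1.002
```

```bash
python3 - <<'E'
from h import *
from station import r
o=r.observe();print(o['tcp_pos'],o['joint_pos'])
cmd(o,BAR+90*a,G(-a,Y))
E
```

```text
[356.46226466 290.89892546 221.25896205] [ 0.80085247 -0.00285558 -0.39321714  0.98545022 -0.18350329  0.89080335]
CMD [-0.5947  0.2055 -0.5484] [-0.0803 -0.0874 -0.0233] rows>= 5.0
```

Call:
carry_out(commands=[[-0.12,0.04,-0.11,-0.016,-0.018,-0.005,1],[-0.24,0.08,-0.22,-0.032,-0.036,-0.01,1],[-0.36,0.12,-0.33,-0.048,-0.054,-0.014,1],[-0.48,0.16,-0.44,-0.064,-0.07,-0.019,1],[-0.595,0.205,-0.548,-0.08,-0.087,-0.023,1]])

```text
clock: 1.25
tcp_pos: [511.2, 95.7, 198.4]
eef_rot: [-0.321, 0.556, 0.664, -0.383]
wrist_force: [0.5, 2.3, -1.1]
opening: 0.996
```

Call:
carry_out(commands=[[0,0,0,0,0,0,1],[0,0,0,0,0,0,1]])

```text
clock: 1.45
tcp_pos: [510.2, 95.6, 197.1]
eef_rot: [-0.324, 0.557, 0.661, -0.383]
wrist_force: [0.3, 0.8, 0.3]
opening: 1.0
```

```bash
python3 - <<'E'
from h import *
from station import r
o=r.observe();print(o['clock'],o['tcp_pos'],o['joint_pos'],o['wrist_force'])
cmd(o,BAR+90*a,G(-a,Y))
s=r.snapshot('wrist');cv2.imwrite('pics/w1.png',s['image'][:,:,::-1])
np.savez('w1.npz',p=o['tcp_pos'],q=o['eef_rot'],K=s['mtx'],H=s['hand_eye'])
E
```

```text
1.45 [510.22761024  95.63122544 197.13349618] [ 0.19030925 -0.07227015 -0.64624817  0.47786511 -0.00891844  0.01877566] [0.26668867 0.77762191 0.34543336]
CMD [ 0.0009  0.0011 -0.0073] [-0.0015 -0.0026 -0.0009] rows>= 0.1
```

View pics/w1.png

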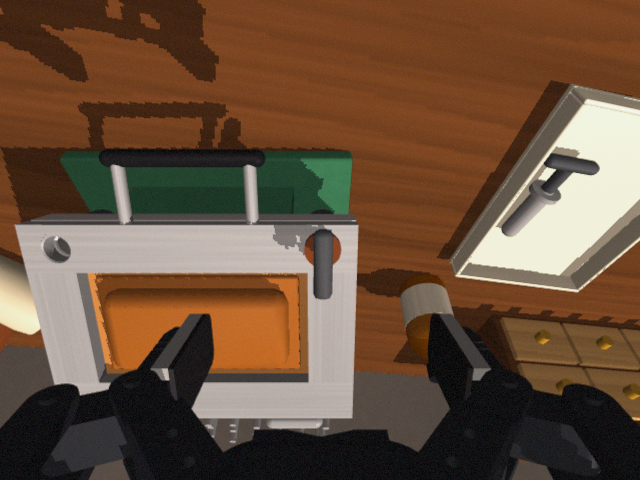

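```bash
cat >> h.py <<'E'
def wray(f,px):
    d=np.load(f); M=quat(d['q']).as_matrix(); Rc=d['H'][:3,:3]; v=Rc@np.linalg.solve(d['K'],[px[0],px[1],1.])
    return d['p']+M@d['H'][:3,3], M@v
def wpl(f,px,P0,n):
    o,v=wray(f,px); return o+v*((P0-o)@n)/(v@n)
E
python3 - <<'E'
from h import *
w=cv2.imread('pics/w1.png'); crop(w,250,190,390,310,5,'pics/w1c.png')
for px in [(323,233),(323,297)]:
    p=wpl('w1.npz',px,BAR+5*a,a); q=p-BAR; print(p.round(1),'X..',(q@up).round(1),(q@Y).round(1))
p0=BAR-34*a
for px in [(56,249)]:
    p=wpl('w1.npz',px,p0,a); q=p-p0; print(p.round(1),(q@up).round(1),(q@Y).round(1))
l=wpl('w1.npz',(105,158),np.array([538,3,55]),a);rr=wpl('w1.npz',(260,158),np.array([538,3,55]),a)
print(l,rr,(l+rr)/2,np.linalg.norm(l-rr))
for px in [(90,273),(307,273)]: print(wpl('w1.npz',px,p0,a))
E
```

```text
[536.1 102.  114. ] X.. -20.7 1.5
[572.  108.2 135. ] X.. 21.3 1.2
[607.4 -80.6  90.7] 0.4 -190.8
[547.62479577 -46.13296826  55.44571755] [529.63864219  57.7943155   55.85105398] [538.63171898   5.83067362  55.64838577] 105.47296491829519
[619.54602876 -57.05567707 100.07806058]
[592.23883263 100.1312461  100.63220779]
```

View pics/w1c.png

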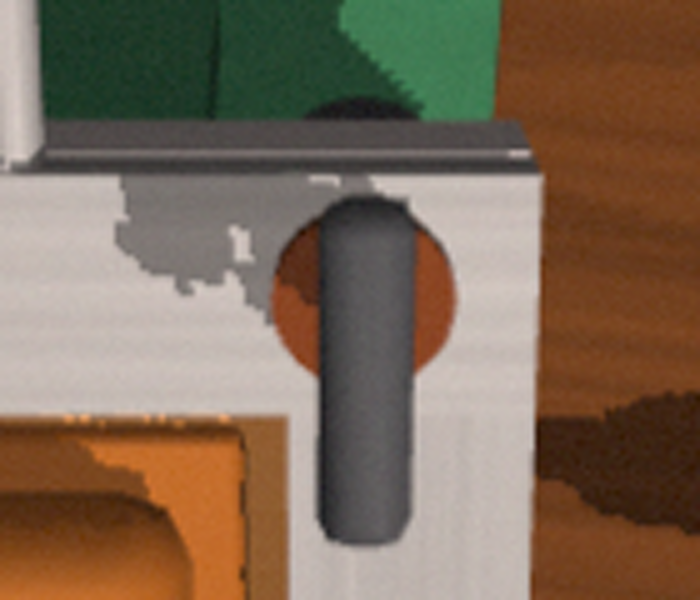

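```bash
sed -i 's/radians(10.2)/radians(10.0)/; s/^BAR=.*/BAR=np.array([556.4,105.3,120.])/' h.py; python3 - <<'E'
from h import *
from station import r
cmd(r.observe(),BAR-5*a,G(-a,Y))
E
```

```text
CMD [ 0.0004  0.3186 -0.008 ] [-0.0014 -0.001   0.    ] rows>= 1.9
```

Call:
carry_out(commands=[[0,0.08,-0.002,0,0,0,1],[0,0.16,-0.004,0,0,0,1],[0,0.24,-0.006,0,0,0,1],[0,0.318,-0.008,0,0,0,1],[0,0.318,-0.008,0,0,0,1]])

```text
clock: 2.0
tcp_pos: [558.3, 108.3, 113.7]
eef_rot: [-0.323, 0.554, 0.663, -0.385]
wrist_force: [-0.4, -0.4, -0.7]
opening: 1.002
```

```bash
python3 - <<'E'
from h import *
from station import r
o=r.observe();print(o['clock'],o['tcp_pos'],o['joint_pos'],o['wrist_force'])
cmd(o,BAR-5*a,G(-a,Y))
s=r.snapshot('wrist');cv2.imwrite('pics/w2.png',s['image'][:,:,::-1])
s=r.snapshot('side');crop(s['image'][:,:,::-1],220,170,400,330,4,'pics/s2.png')
E
```

```text
2.0 [558.31303954 108.34997033 113.7000682 ] [ 0.19578384  0.12018777 -0.70590799  0.22832899 -0.0079635   0.01707007] [-0.44732434 -0.38532735 -0.74812968]
CMD [-0.0089 -0.0056 -0.0035] [-0.0023  0.0004  0.0008] rows>= 0.1
```

View pics/w2.png

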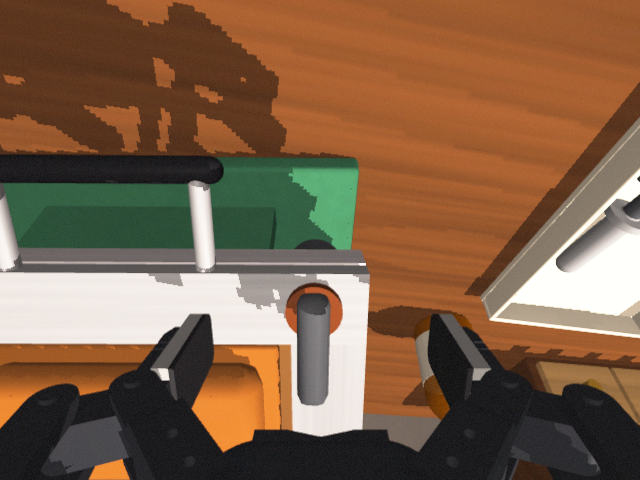

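View pics/s2.png

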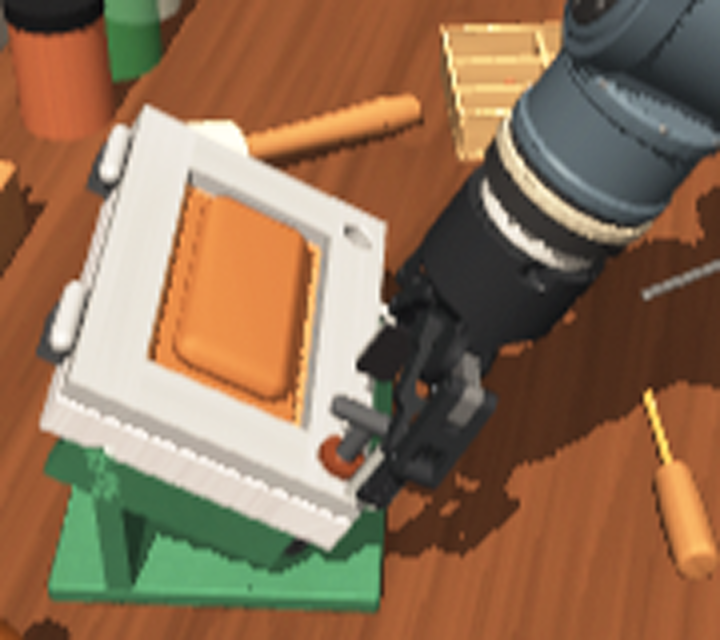

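Call:
carry_out(commands=[[-0.009,-0.005,-0.003,-0.002,0,0,1],[-0.009,-0.005,-0.003,-0.002,0,0,1],[-0.009,-0.005,-0.003,-0.002,0,0,1]])

```text
clock: 2.4
tcp_pos: [559.8, 103.6, 119.0]
eef_rot: [-0.321, 0.557, 0.664, -0.381]
wrist_force: [-0.6, -0.2, 0.2]
opening: 1.001
```

```bash
python3 - <<'E'
from h import *
from station import r
o=r.observe();print(o['clock'],o['tcp_pos'],o['joint_vel'].round(3),o['wrist_force'])
cmd(o,BAR-5*a,G(-a,Y))
s=r.snapshot('wrist');cv2.imwrite('pics/w3.png',s['image'][:,:,::-1])
np.savez('w3.npz',p=o['tcp_pos'],q=o['eef_rot'],K=s['mtx'],H=s['hand_eye'])
crop(s['image'][:,:,::-1],250,270,390,410,5,'pics/w3c.png')
E
```

```text
2.4 [559.76868746 103.60026165 118.98003863] [-0.003  0.008 -0.002 -0.002  0.    -0.002] [-0.59603129 -0.20386353  0.20893757]
CMD [0.0075 0.0087 0.0071] [ 0.0015 -0.0004  0.0002] rows>= 0.1
```

View pics/w3c.png

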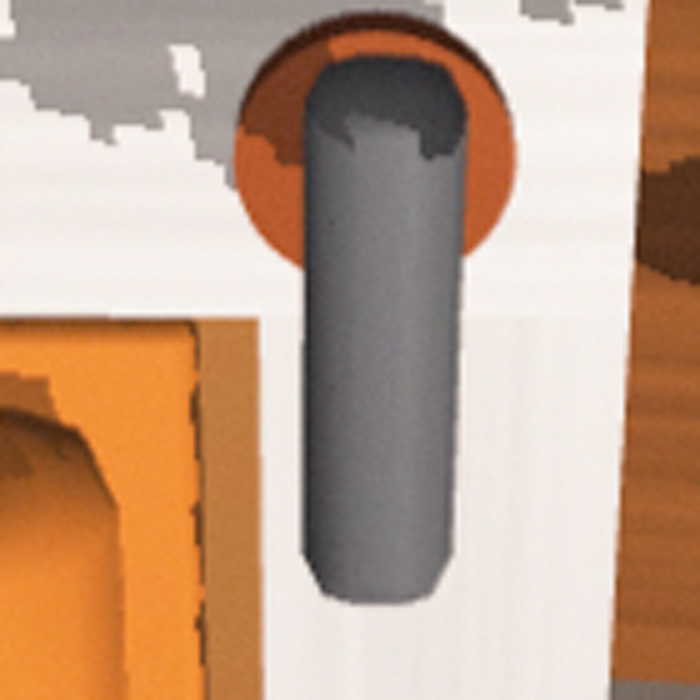

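Call:
carry_out(commands=[[0.006,0.006,0.005,0.001,0,0,1],[0.006,0.006,0.005,0.001,0,0,1],[0.006,0.006,0.005,0.001,0,0,1],[0.006,0.006,0.005,0.001,0,0,1]])

```text
clock: 2.85
tcp_pos: [558.9, 105.2, 115.5]
eef_rot: [-0.322, 0.557, 0.663, -0.383]
wrist_force: [0.3, 0.1, -0.0]
opening: 0.998
```

```bash
python3 - <<'E'
from h import *
from station import r
o=r.observe();print(o['clock'],o['tcp_pos'],o['wrist_force'],o['wrist_torque'])
cmd(o,BAR-5*a,G(-a,Y))
s=r.snapshot('wrist');
crop(s['image'][:,:,::-1],250,270,390,410,5,'pics/w4c.png')
o=r.observe();print(o['clock'],o['tcp_pos'],o['wrist_force'],o['wrist_torque'])
E
```

```text
2.85 [558.93519799 105.24678145 115.45442782] [ 0.28861224  0.06480919 -0.0256794 ] [-0.12351751  0.43516209 -0.02781536]
CMD [ 0.0016 -0.0006 -0.0004] [-0.0001 -0.0004  0.0002] rows>= 0.0
2.9 [558.94739268 105.22468394 115.44329934] [-0.74966612  0.37458457 -0.33087977] [-0.06060425  0.46091491 -0.01790511]
```

View pics/w4c.png

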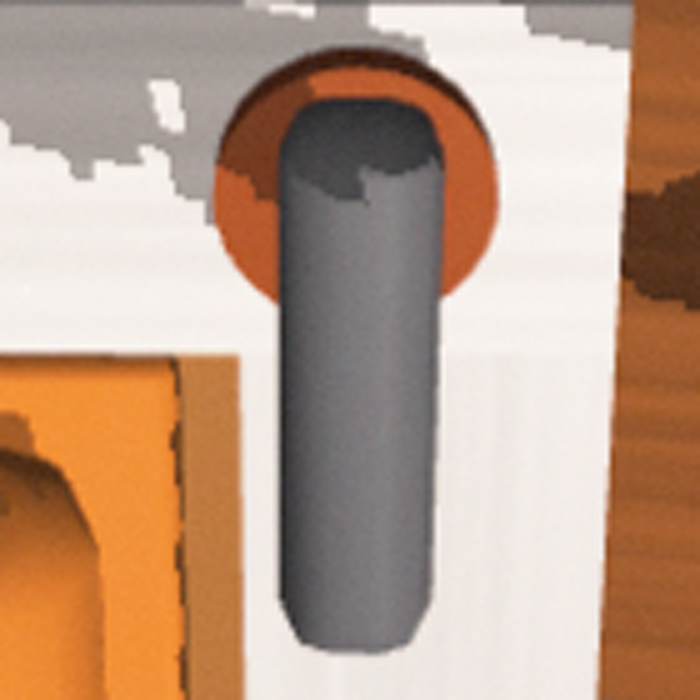

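Call:
carry_out(commands=[[0.001,0,0,0,0,0,-1],[0.001,0,0,0,0,0,-1],[0.001,0,0,0,0,0,-1],[0.001,0,0,0,0,0,-1],[0.001,0,0,0,0,0,-1]], grip_force=90)

```text
clock: 3.4
tcp_pos: [558.9, 105.5, 115.5]
eef_rot: [-0.322, 0.557, 0.663, -0.383]
wrist_force: [-1.1, 0.3, 1.0]
opening: 0.146
```

Call:
carry_out(commands=[[0,0,0,0,0,0,-1],[0,0,0,0,0,0,-1],[0,0,0,0,0,0,-1]])

```text
clock: 3.7
tcp_pos: [558.7, 105.5, 115.3]
eef_rot: [-0.322, 0.557, 0.663, -0.383]
wrist_force: [0.7, -0.3, -1.4]
opening: 0.122
```

```bash
python3 - <<'E'
from h import *
from station import r
o=r.observe();print(o)
cmd(o,BAR-5*a,G(-a,Y))
s=r.snapshot('wrist');cv2.imwrite('pics/w5.png',s['image'][:,:,::-1])
s=r.snapshot('side');crop(s['image'][:,:,::-1],220,170,400,330,4,'pics/s5.png')
E
```

```text
{'clock': 3.7, 'joint_pos': array([ 0.19033128,  0.1157228 , -0.71077016,  0.2213107 , -0.00717134,
        0.01481037]), 'joint_vel': array([-2.49679557e-05, -5.01727442e-05,  6.80680707e-04, -3.10724850e-04,
       -4.02631949e-05,  1.33871022e-03]), 'effort': array([ 1.38259685e-02, -4.15549922e+01,  3.21278322e+01, -6.02721468e+00,
        1.26051233e-02,  4.48426127e-02]), 'tcp_pos': array([558.68996951, 105.50073821, 115.30512053]), 'eef_rot': array([-0.32206096,  0.55655645,  0.66332573, -0.38278013]), 'wrist_force': array([ 0.73947386, -0.26664447, -1.36984569]), 'wrist_torque': array([-0.1184051 ,  0.52738726,  0.025271  ]), 'opening': 0.12202500901589206}
CMD [ 0.0007 -0.0007 -0.0012] [-0.0002 -0.0004  0.0002] rows>= 0.0
```

View pics/w5.png

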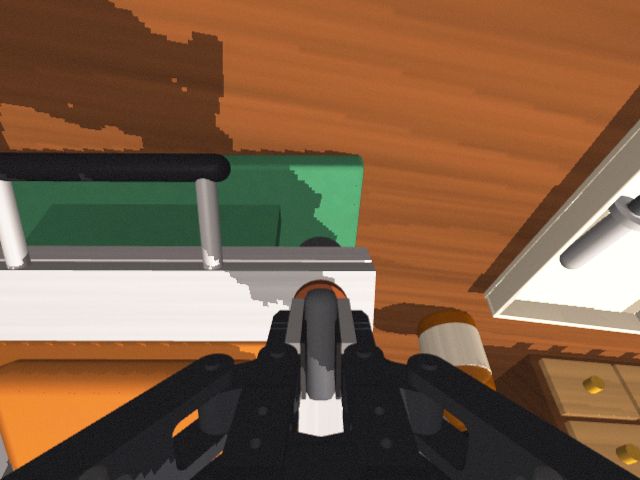

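View pics/s5.png

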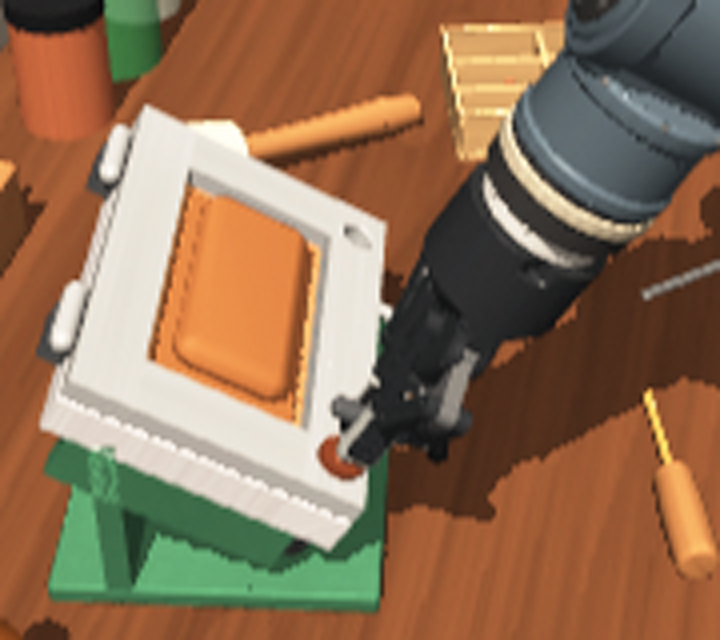

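Call:
carry_out(commands=[[0,0,0,0,0.045,0,-1],[0,-0.001,0,0,0.09,0,-1],[0,-0.002,0,0,0.135,0,-1],[0,-0.003,0,0,0.18,0,-1],[0,-0.004,0,0,0.225,0,-1]])

```text
clock: 4.3
tcp_pos: [558.6, 105.6, 116.2]
eef_rot: [-0.533, 0.655, 0.509, -0.165]
wrist_force: [8.9, 2.3, -11.5]
opening: 0.12
```

```bash
cat > st.py <<'E'
from h import *
from station import r
o=r.observe();M=quat(o['eef_rot']).as_matrix()
d=o['tcp_pos']-np.array([558.69,105.5,115.3])
print('t',o['clock'],'draw',(d@a).round(2),'side',(d@Y).round(2),(d@up).round(2),'twist',np.degrees(R.from_matrix(G(-a,Y).T@M).as_rotvec()).round(1),'F',o['wrist_force'].round(1),'Fa',(o['wrist_force']@a).round(1),'Ta',(o['wrist_torque']@a).round(2),'j',o['joint_pos'].round(3),'op',o['opening'].round(3))
E
python3 st.py
```

```text
Traceback (most recent call last):
  File "st.py", line 5, in <module>
    print('t',o['clock'],'draw',(d@a).round(2),'side',(d@Y).round(2),(d@up).round(2),'twist',np.degrees(R.from_matrix(G(-a,Y).T@M).as_rotvec()).round(1),'F',o['wrist_force'].round(1),'Fa',(o['wrist_force']@a).round(1),'Ta',(o['wrist_torque']@a).round(2),'j',o['joint_pos'].round(3),'op',o['opening'].round(3))
                                                                                                                                                                                                                                                                                               ^^^^^^^^^^^^^^^^^^
AttributeError: 'float' object has no attribute 'round'
```

```bash
sed -i "s/o\['opening'\].round(3)/round(o['opening'],3)/" st.py; python3 st.py
```

```text
t 4.3 draw 0.79 side 0.08 0.35 twist [ 0.  40.9 -0. ] F [  8.9   2.3 -11.5] Fa -14.6 Ta 0.26 j [ 0.19   0.114 -0.71   0.224 -0.007  0.727] op 0.12
```

Call:
carry_out(commands=[[0,0,0,0,-0.045,0,-1],[0,-0.001,0,0,-0.09,0,-1],[0,-0.002,0,0,-0.135,0,-1],[0,-0.003,0,0,-0.18,0,-1],[0,-0.004,0,0,-0.225,0,-1]])

```text
clock: 4.8
tcp_pos: [557.9, 105.3, 117.0]
eef_rot: [-0.32, 0.556, 0.664, -0.384]
wrist_force: [8.5, 1.9, -10.5]
opening: 0.121
```

Call:
carry_out(commands=[[0,-0.001,0,0,-0.045,0,-1],[0,-0.002,0,0,-0.09,0,-1],[0,-0.003,0,0,-0.135,0,-1],[0,-0.004,0,0,-0.18,0,-1],[0,-0.005,0,0,-0.225,0,-1]])

```text
clock: 5.3
tcp_pos: [557.1, 105.1, 118.1]
eef_rot: [-0.071, 0.388, 0.734, -0.553]
wrist_force: [9.0, 1.6, -14.1]
opening: 0.119
```

```bash
python3 st.py
```

```text
t 5.3 draw 3.26 side -0.13 0.03 twist [  0.  -40.7  -0. ] F [  9.    1.6 -14.1] Fa -16.8 Ta -0.26 j [ 0.19   0.109 -0.709  0.23  -0.007 -0.697] op 0.119
```

Call:
carry_out(commands=[[0,0,0,0,0.045,0,-1],[0,-0.001,0,0,0.09,0,-1],[0,-0.002,0,0,0.135,0,-1],[0,-0.003,0,0,0.18,0,-1],[0,-0.004,0,0,0.225,0,-1]])

```text
clock: 5.8
tcp_pos: [556.5, 105.1, 119.2]
eef_rot: [-0.324, 0.558, 0.662, -0.381]
wrist_force: [9.2, 1.4, -13.6]
opening: 0.114
```

Call:
carry_out(commands=[[0,-0.001,0,0,0.045,0,-1],[0,-0.002,0,0,0.09,0,-1],[0,-0.003,0,0,0.135,0,-1],[0,-0.004,0,0,0.18,0,-1],[0,-0.005,0,0,0.225,0,-1]])

```text
clock: 6.3
tcp_pos: [555.9, 105.0, 120.5]
eef_rot: [-0.533, 0.655, 0.509, -0.165]
wrist_force: [10.5, 1.4, -14.4]
opening: 0.122
```

Call:
carry_out(commands=[[0,-0.001,0,0,0.045,0,-1],[0,-0.002,0,0,0.09,0,-1],[0,-0.003,0,0,0.135,0,-1],[0,-0.004,0,0,0.18,0,-1],[0,-0.005,0,0,0.225,0,-1]])

```text
clock: 6.8
tcp_pos: [555.1, 104.8, 121.8]
eef_rot: [0.676, -0.672, -0.293, -0.072]
wrist_force: [9.5, 0.6, -14.0]
opening: 0.115
```

```bash
python3 st.py
```

```text
t 6.8 draw 7.46 side -0.04 0.13 twist [ 0.1 81.4  0. ] F [  9.5   0.6 -14. ] Fa -16.8 Ta 0.21 j [ 0.19   0.1   -0.707  0.241 -0.007  1.434] op 0.115
```

Steady at about 17 N; going back with the same ratio.

Call:
carry_out(commands=[[0,0,0,0,-0.045,0,-1],[0,-0.001,0,0,-0.09,0,-1],[0,-0.002,0,0,-0.135,0,-1],[0,-0.003,0,0,-0.18,0,-1],[0,-0.004,0,0,-0.225,0,-1]])

```text
clock: 7.3
tcp_pos: [554.4, 104.7, 122.8]
eef_rot: [-0.53, 0.654, 0.512, -0.168]
wrist_force: [9.0, 1.7, -13.7]
opening: 0.121
```

Call:
carry_out(commands=[[0,-0.001,0,0,-0.045,0,-1],[0,-0.002,0,0,-0.09,0,-1],[0,-0.003,0,0,-0.135,0,-1],[0,-0.004,0,0,-0.18,0,-1],[0,-0.005,0,0,-0.225,0,-1]])

```text
clock: 7.8
tcp_pos: [553.6, 104.6, 124.0]
eef_rot: [-0.32, 0.555, 0.664, -0.385]
wrist_force: [8.6, 1.9, -14.4]
opening: 0.118
```

Call:
carry_out(commands=[[0,-0.001,0,0,-0.045,0,-1],[0,-0.002,0,0,-0.09,0,-1],[0,-0.003,0,0,-0.135,0,-1],[0,-0.004,0,0,-0.18,0,-1],[0,-0.005,0,0,-0.225,0,-1]])

```text
clock: 8.3
tcp_pos: [552.8, 104.4, 125.2]
eef_rot: [-0.071, 0.388, 0.734, -0.553]
wrist_force: [9.0, 1.4, -14.1]
opening: 0.119
```

Call:
carry_out(commands=[[0,-0.001,0,0,-0.045,0,-1],[0,-0.002,0,0,-0.09,0,-1],[0,-0.003,0,0,-0.135,0,-1],[0,-0.004,0,0,-0.18,0,-1],[0,-0.005,0,0,-0.225,0,-1]])

```text
clock: 8.8
tcp_pos: [552.2, 104.3, 126.8]
eef_rot: [0.188, 0.173, 0.713, -0.653]
wrist_force: [8.2, 2.1, -12.3]
opening: 0.118
```

```bash
python3 st.py
```

```text
t 8.8 draw 13.23 side -0.03 -0.01 twist [  0.  -81.2  -0.1] F [  8.2   2.1 -12.3] Fa -14.9 Ta -0.24 j [ 0.191  0.088 -0.704  0.256 -0.007 -1.404] op 0.118
```

Call:
carry_out(commands=[[0,0,0,0,0.045,0,-1],[0,-0.001,0,0,0.09,0,-1],[0,-0.002,0,0,0.135,0,-1],[0,-0.003,0,0,0.18,0,-1],[0,-0.004,0,0,0.225,0,-1]])

```text
clock: 9.3
tcp_pos: [551.5, 104.1, 127.8]
eef_rot: [-0.075, 0.391, 0.733, -0.551]
wrist_force: [7.6, 1.0, -11.6]
opening: 0.12
```

Call:
carry_out(commands=[[0,-0.001,0,0,0.045,0,-1],[0,-0.002,0,0,0.09,0,-1],[0,-0.003,0,0,0.135,0,-1],[0,-0.004,0,0,0.18,0,-1],[0,-0.005,0,0,0.225,0,-1]])

```text
clock: 9.8
tcp_pos: [550.8, 104.1, 129.1]
eef_rot: [-0.324, 0.558, 0.662, -0.381]
wrist_force: [8.1, 1.1, -11.0]
opening: 0.122
```

Call:
carry_out(commands=[[0,-0.001,0,0,0.045,0,-1],[0,-0.002,0,0,0.09,0,-1],[0,-0.003,0,0,0.135,0,-1],[0,-0.004,0,0,0.18,0,-1],[0,-0.005,0,0,0.225,0,-1]])

```text
clock: 10.3
tcp_pos: [550.2, 103.9, 130.8]
eef_rot: [-0.533, 0.655, 0.509, -0.165]
wrist_force: [4.9, -0.5, -6.3]
opening: 0.119
```

Call:
carry_out(commands=[[0,-0.001,0,0,0.045,0,-1],[0,-0.002,0,0,0.09,0,-1],[0,-0.003,0,0,0.135,0,-1],[0,-0.004,0,0,0.18,0,-1],[0,-0.005,0,0,0.225,0,-1]])

```text
clock: 10.8
tcp_pos: [549.7, 103.7, 132.6]
eef_rot: [0.676, -0.672, -0.294, -0.073]
wrist_force: [0.4, -1.1, -0.9]
opening: 0.12
```

```bash
python3 st.py
```

```text
t 10.8 draw 19.6 side -0.19 0.7 twist [-0.  81.4 -0. ] F [ 0.4 -1.1 -0.9] Fa -0.8 Ta 0.12 j [ 0.191  0.075 -0.701  0.271 -0.008  1.435] op 0.12
```

Call:
carry_out(commands=[[0,-0.003,0,0,-0.045,0,-1],[0,-0.008,0,0,-0.09,0,-1],[0,-0.016,0,0,-0.135,0,-1],[0,-0.026,0,0,-0.18,0,-1],[0,-0.036,0,0,-0.225,0,-1]])

```text
clock: 11.3
tcp_pos: [543.9, 102.9, 141.8]
eef_rot: [-0.53, 0.654, 0.513, -0.168]
wrist_force: [0.6, 0.0, -2.3]
opening: 0.121
```

```bash
python3 st.py
```

```text
t 11.3 draw 30.44 side 0.04 0.29 twist [ 0.  40.2 -0. ] F [ 0.6  0.  -2.3] Fa -2.3 Ta 0.03 j [ 0.191  0.053 -0.695  0.3   -0.007  0.716] op 0.121
```

Call:
carry_out(commands=[[0,-0.04,0,0,-0.045,0,-1],[0,-0.08,0,0,-0.09,0,-1],[0,-0.12,0,0,-0.135,0,-1],[0,-0.16,0,0,-0.18,0,-1],[0,-0.2,0,0,-0.223,0,-1]])

```text
clock: 11.8
tcp_pos: [513.9, 97.6, 193.9]
eef_rot: [-0.322, 0.557, 0.663, -0.383]
wrist_force: [0.3, 0.2, -1.9]
opening: 0.119
```

```bash
python3 st.py; python3 - <<'E'
from h import *
from station import r
s=r.snapshot('side');crop(s['image'][:,:,::-1],180,130,380,290,4,'pics/s6.png'); cv2.imwrite('pics/s6f.png',s['image'][:,:,::-1])
s=r.snapshot('top');cv2.imwrite('pics/t6f.png',s['image'][:,:,::-1])
s0=cv2.imread('pics/side0.png');s1=cv2.imread('pics/s6f.png')
# shift of press region by template match
for n,(x0,y0,x1,y1) in {'press':(230,195,300,300),'tab':(120,180,220,300)}.items():
    t=s0[y0:y1,x0:x1]; m=cv2.matchTemplate(s1[y0-10:y1+10,x0-10:x1+10],t,cv2.TM_CCOEFF_NORMED); print(n,cv2.minMaxLoc(m)[1:])
E
```

```text
t 11.8 draw 90.82 side -0.04 -0.09 twist [ 0.   0.1 -0. ] F [ 0.3  0.2 -1.9] Fa -1.9 Ta 0.0 j [ 0.192 -0.064 -0.65   0.461 -0.008  0.017] op 0.119
press (0.9990951418876648, (20, 0), (10, 10))
tab (0.999754011631012, (20, 20), (10, 10))
```

View pics/s6.png

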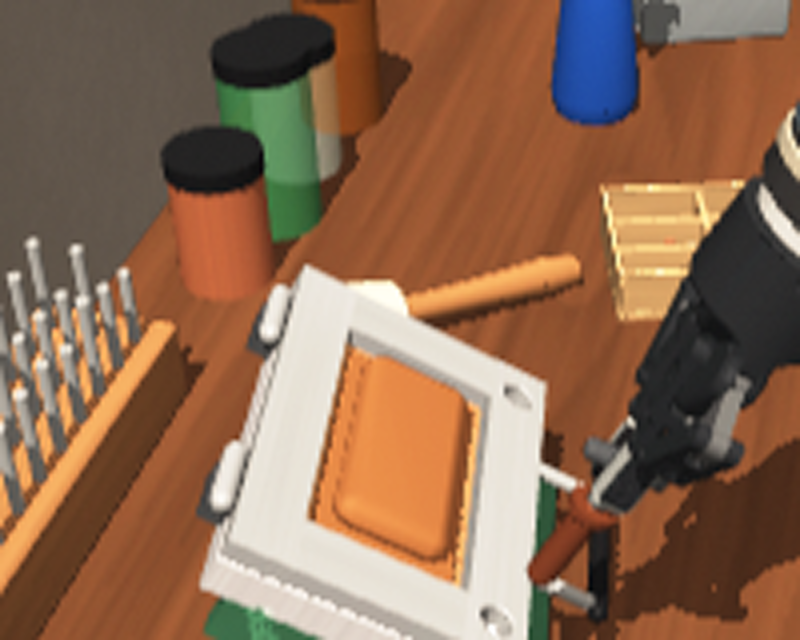

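View pics/t6f.png

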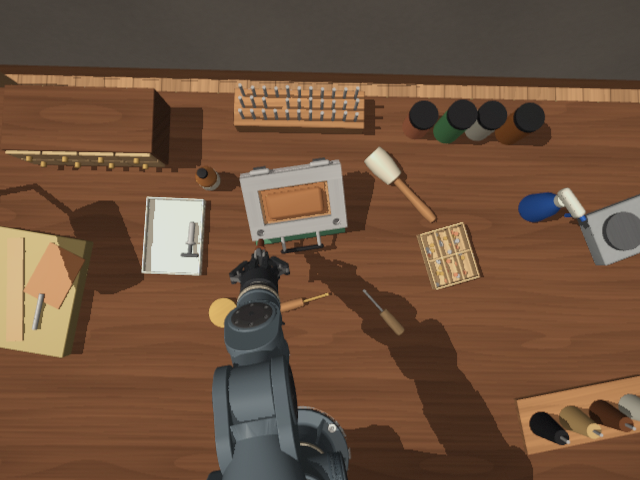

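```bash
cat >> h.py <<'E'
def laypose(z,tx=-39,ty=25,phi=30,el=30):
    tX=np.array([np.cos(np.radians(-2)),np.sin(np.radians(-2)),0]);tY=np.array([-tX[1],tX[0],0])
    e=np.radians(el); y=tX*np.cos(e)-Z*np.sin(e); M=G(y,tY)@R.from_euler('y',phi,degrees=True).as_matrix()
    B=np.array([567.8,341.5,0])+tx*tX+ty*tY; B[2]=z
    return B+5*y,M
E
python3 - <<'E'
from h import *
from station import r
o=r.observe()
P,M=laypose(150); print(P,M.round(2)); cmd(o,P,M)
print(onz('top',(205,178),115),onz('top',(223,312),27))
E
```

```text
[534.02373439 367.69473179 147.5       ] [[ 0.28  0.87 -0.42]
 [ 0.86 -0.03  0.51]
 [ 0.43 -0.5  -0.75]]
CMD [ 0.8755  0.2481 -0.1064] [-0.1753  0.2084  0.0031] rows>= 5.7
[705.05366966 244.91720204 115.        ] [372.69217426 206.86434766  27.        ]
```

Call:
carry_out(commands=[[0.11,0.02,-0.013,-0.022,0.026,0,-1],[0.22,0.045,-0.026,-0.044,0.052,0,-1],[0.33,0.075,-0.04,-0.066,0.078,0,-1],[0.44,0.11,-0.053,-0.088,0.104,0.001,-1],[0.55,0.14,-0.067,-0.11,0.13,0.002,-1]])

```text
clock: 12.4
tcp_pos: [524.1, 267.9, 167.8]
eef_rot: [-0.352, 0.673, 0.636, -0.139]
wrist_force: [2.6, -0.4, -1.5]
opening: 0.122
```

```bash
python3 - <<'E'
from h import *
from station import r
o=r.observe();print(o['clock'],o['tcp_pos'],o['joint_pos'].round(2),o['opening'])
P,M=laypose(150); cmd(o,P,M)
E
```

```text
12.4 [524.13708705 267.86294795 167.75731094] [ 0.69  0.08 -0.87 -0.14 -0.46  0.79] 0.12249606071380688
CMD [0.3047 0.0873 0.1262] [-0.0649  0.075   0.0008] rows>= 2.1
```

Call:
carry_out(commands=[[0.1,0.03,0.04,-0.022,0.025,0,-1],[0.2,0.06,0.08,-0.044,0.05,0,-1],[0.305,0.087,0.126,-0.065,0.075,0,-1],[0.305,0.087,0.126,-0.065,0.075,0,-1],[0.305,0.087,0.126,-0.065,0.075,0,-1]])

```text
clock: 12.9
tcp_pos: [533.1, 367.5, 145.2]
eef_rot: [-0.352, 0.716, 0.603, 0.001]
wrist_force: [0.0, -0.5, -1.9]
opening: 0.121
```

```bash
python3 - <<'E'
from h import *
from station import r
o=r.observe();print(o['clock'],o['tcp_pos'],o['joint_pos'].round(2),o['opening'])
P,M=laypose(150); cmd(o,P,M)
P,M=laypose(59); cmd(o,P,M)
s=r.snapshot('side');cv2.imwrite('pics/s7.png',s['image'][:,:,::-1])
s=r.snapshot('top');crop(s['image'][:,:,::-1],100,130,260,290,5,'pics/t7.png')
E
```

```text
12.9 [533.086978   367.50346677 145.16224763] [ 0.93  0.32 -0.81 -0.34 -0.79  1.14] 0.1206223722779421
CMD [ 0.0047 -0.0012 -0.0069] [-0.0017  0.0031  0.0007] rows>= 0.1
CMD [-0.1247  0.1514  0.2211] [-0.0017  0.0031  0.0007] rows>= 1.8
```

View pics/s7.png

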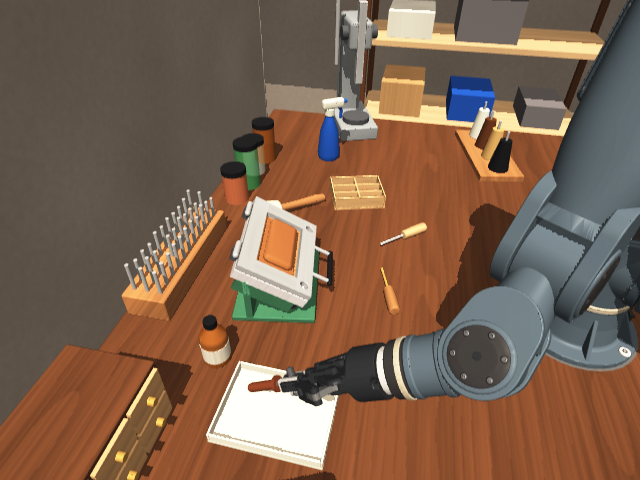

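View pics/t7.png

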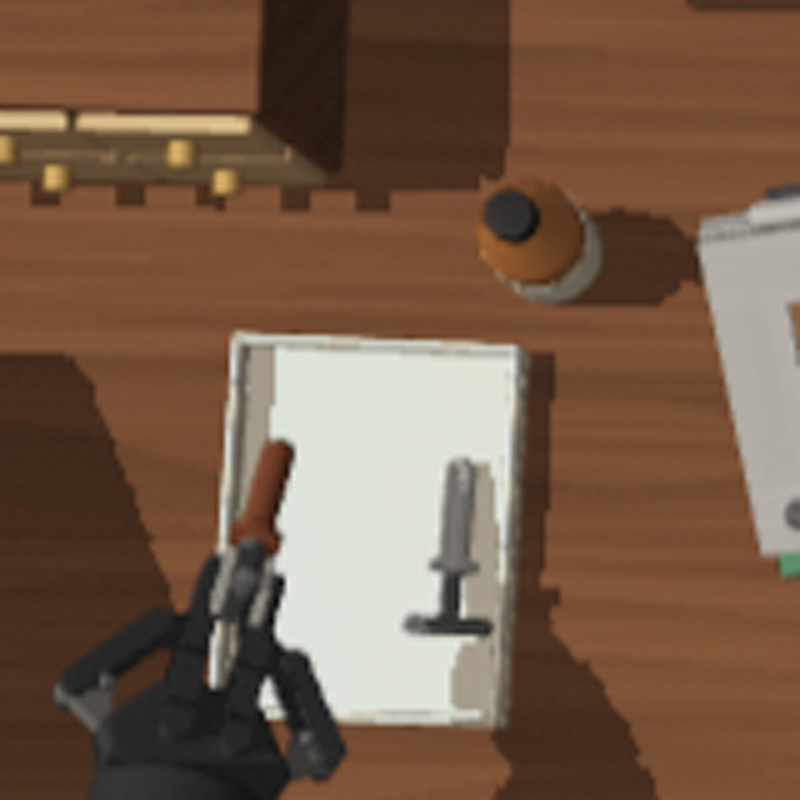

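Call:
carry_out(commands=[[-0.04,0.05,0.07,0,0,0,-1],[-0.08,0.1,0.14,0,0,0,-1],[-0.11,0.133,0.195,-0.002,0.003,0,-1],[-0.11,0.133,0.195,-0.002,0.003,0,-1],[-0.11,0.133,0.195,-0.002,0.003,0,-1]])

```text
clock: 13.5
tcp_pos: [535.2, 365.9, 69.9]
eef_rot: [-0.353, 0.718, 0.6, 0.008]
wrist_force: [0.6, 0.8, -2.1]
opening: 0.115
```

```bash
python3 - <<'E'
from h import *
from station import r
o=r.observe();print(o['clock'],o['tcp_pos'],o['joint_pos'].round(2),o['wrist_force'])
P,M=laypose(59); cmd(o,P,M)
s=r.snapshot('side');crop(s['image'][:,:,::-1],180,320,380,480,4,'pics/s8.png')
s=r.snapshot('top');crop(s['image'][:,:,::-1],130,180,230,290,6,'pics/t8.png')
E
```

```text
13.5 [535.18864409 365.90826191  69.85455966] [ 0.93  0.5  -0.89 -0.6  -0.79  1.14] [ 0.56715307  0.83825063 -2.08779576]
CMD [-0.0154  0.0185  0.0381] [ 0.0012 -0.0005  0.0006] rows>= 0.3
```

View pics/s8.png

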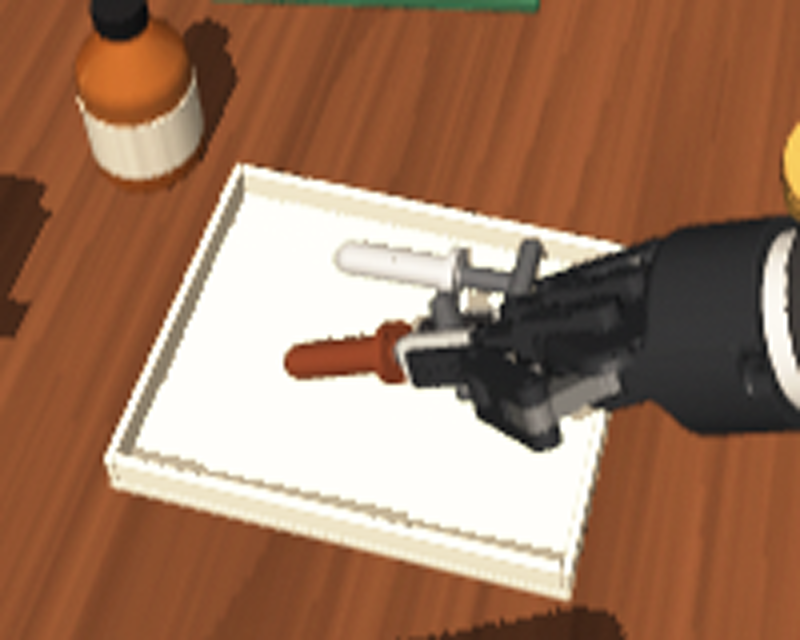

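View pics/t8.png

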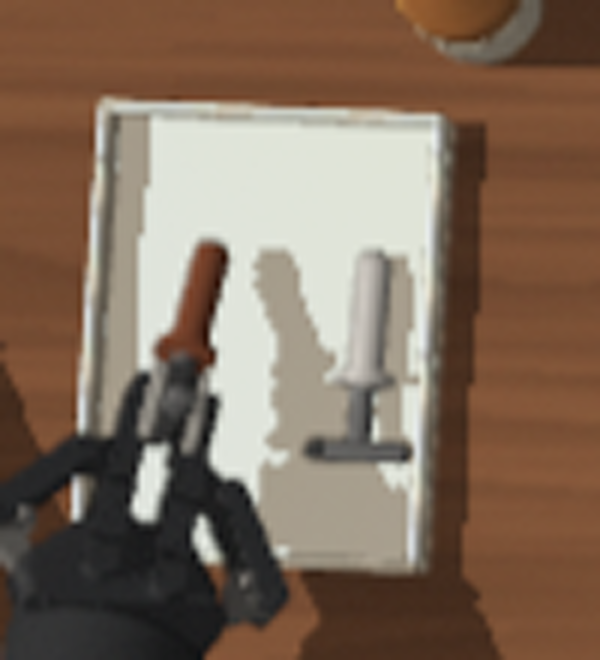

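Call:
carry_out(commands=[[-0.007,0.009,0.018,0,0,0,-1],[-0.014,0.018,0.036,0,0,0,-1],[-0.014,0.018,0.036,0,0,0,-1],[-0.014,0.018,0.036,0,0,0,-1]])

```text
clock: 14.0
tcp_pos: [533.7, 368.7, 56.3]
eef_rot: [-0.352, 0.717, 0.601, 0.008]
wrist_force: [0.4, -0.3, -2.4]
opening: 0.12
```

```bash
python3 - <<'E'
from h import *
from station import r
o=r.observe();print(o['clock'],o['tcp_pos'],o['joint_pos'].round(2),o['wrist_force'])
P,M=laypose(59); cmd(o,P,M)
s=r.snapshot('side');crop(s['image'][:,:,::-1],180,320,380,480,4,'pics/s9.png')
E
```

```text
14.0 [533.69456738 368.66671149  56.27760763] [ 0.93  0.53 -0.9  -0.64 -0.8   1.15] [ 0.44952891 -0.27173277 -2.37202403]
CMD [-0.0021  0.0007 -0.0027] [ 0.001  -0.0001  0.0008] rows>= 0.0
```

View pics/s9.png

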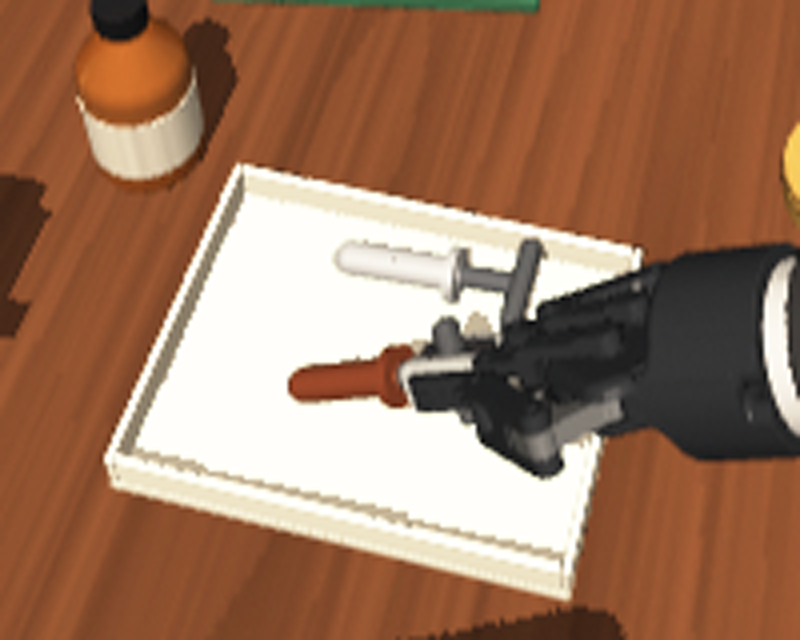

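Call:
carry_out(commands=[[0,0,0,0,0,0,-0.6],[0,0,0,0,0,0,-0.3],[0,0,0,0,0,0,0],[0,0,0,0,0,0,0],[0,0,0,0,0,0,0]])

```text
clock: 14.55
tcp_pos: [533.9, 368.7, 56.7]
eef_rot: [-0.352, 0.717, 0.601, 0.008]
wrist_force: [0.2, 0.3, -1.2]
opening: 0.499
```

```bash
python3 - <<'E'
from h import *
from station import r
o=r.observe();print(o['clock'],o['tcp_pos'],o['wrist_force'],o['opening'])
s=r.snapshot('side');crop(s['image'][:,:,::-1],180,320,380,480,4,'pics/s10.png')
E
```

```text
14.55 [533.89700977 368.73425221  56.6986649 ] [ 0.17627258  0.27126073 -1.16479507] 0.49879405862630033
```

View pics/s10.png

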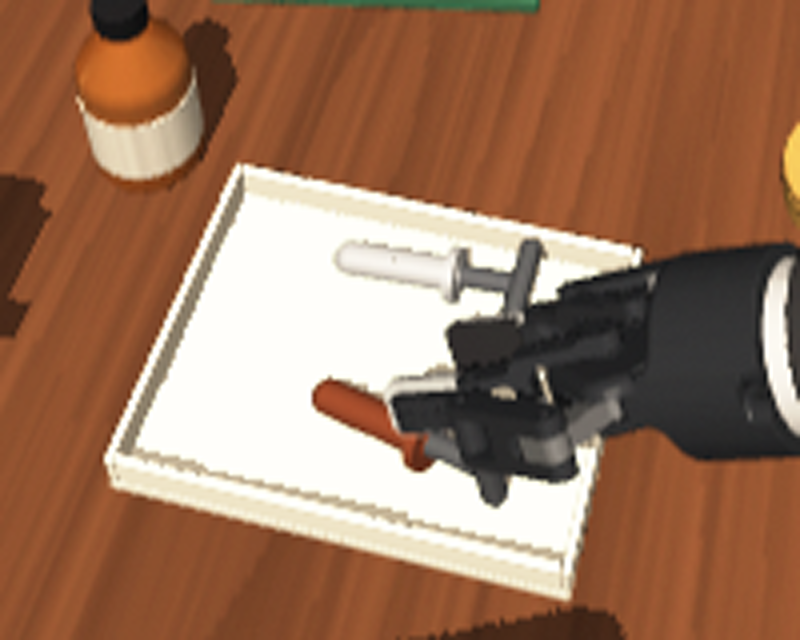

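Call:
carry_out(commands=[[0,-0.08,0,0,0,0,0],[0.02,-0.16,-0.03,0,0,0,0],[0.07,-0.24,-0.12,0,0,0,0],[0.13,-0.31,-0.23,0,0,0,0],[0.2,-0.38,-0.34,0,0,0,0]])

```text
clock: 15.1
tcp_pos: [492.9, 370.3, 217.0]
eef_rot: [-0.352, 0.717, 0.601, 0.007]
wrist_force: [0.9, 0.9, -0.2]
opening: 0.499
```

```bash
python3 - <<'E'
from h import *
from station import r
o=r.observe();print(o['clock'],o['tcp_pos'],o['joint_pos'].round(2),o['wrist_force'],o['opening'])
s=r.snapshot('side');crop(s['image'][:,:,::-1],180,320,380,480,4,'pics/s11.png');
cv2.imwrite('pics/s11f.png',s['image'][:,:,::-1])
E
```

```text
15.1 [492.87786143 370.28725782 217.03258846] [ 1.01  0.16 -0.74 -0.05 -0.85  1.23] [ 0.92136111  0.9359895  -0.20847203] 0.49887083181709213
```

View pics/s11.png

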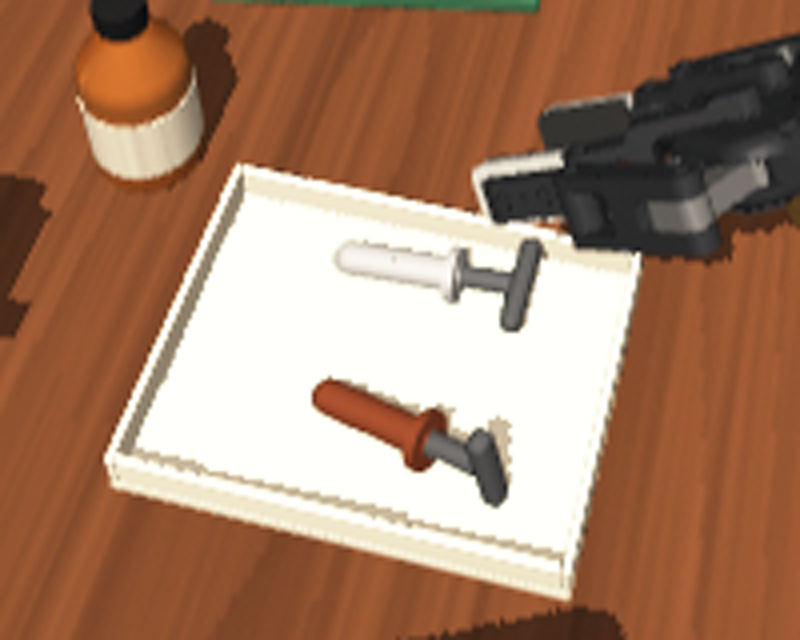

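```bash
cat >> h.py <<'E'
HB=np.array([538.6,4.8,55.])
E
python3 - <<'E'
from h import *
from station import r
o=r.observe()
cmd(o,HB+170*a,G(-a,up)); cmd(o,HB+170*a,G(-a,-up))
M0=quat(o['eef_rot']);M1=R.from_matrix(G(-a,up))
from scipy.spatial.transform import Slerp
s=Slerp([0,1],R.concatenate([M0,M1]))
P=(o['tcp_pos']+HB+170*a)/2
cmd(o,P,s(.5).as_matrix())
s2=cv2.imread('pics/s11f.png');s0=cv2.imread('pics/side0.png')
E
```

```text
CMD [-1.159  -0.0437 -0.5518] [0.1287 0.2751 0.1278] rows>= 7.7
CMD [-1.159  -0.0437 -0.5518] [ 0.1536 -0.6956 -0.1547] rows>= 15.3
CMD [-0.5795 -0.0219 -0.2759] [0.0643 0.1375 0.0639] rows>= 3.9
```

Call:
carry_out(commands=[[-0.116,-0.004,-0.055,0.013,0.027,0.013,-0.2],[-0.232,-0.009,-0.11,0.026,0.055,0.026,-0.2],[-0.348,-0.013,-0.165,0.038,0.082,0.038,-0.2],[-0.464,-0.018,-0.22,0.051,0.11,0.051,-0.2],[-0.58,-0.022,-0.276,0.064,0.137,0.064,-0.2]])

```text
clock: 15.65
tcp_pos: [473.0, 178.4, 205.6]
eef_rot: [-0.542, 0.716, 0.434, 0.066]
wrist_force: [0.8, -0.0, 1.1]
opening: 0.397
```

```bash
python3 - <<'E'
from h import *
from station import r
o=r.observe();print(o['tcp_pos'],o['joint_pos'].round(2))
cmd(o,HB+170*a,G(-a,up))
E
```

```text
[472.95440125 178.38425328 205.59568915] [ 0.61 -0.13 -0.83  0.22 -0.44  1.46]
CMD [-0.3889 -0.012  -0.4965] [0.0651 0.1386 0.0611] rows>= 3.8
```

Call:
carry_out(commands=[[-0.078,-0.003,-0.1,0.013,0.028,0.012,-0.2],[-0.156,-0.005,-0.2,0.026,0.055,0.024,-0.2],[-0.234,-0.007,-0.3,0.039,0.083,0.037,-0.2],[-0.312,-0.01,-0.4,0.052,0.111,0.049,-0.2],[-0.389,-0.012,-0.496,0.065,0.139,0.061,-0.2]])

```text
clock: 16.15
tcp_pos: [455.4, -10.2, 203.7]
eef_rot: [0.696, -0.664, -0.242, -0.124]
wrist_force: [0.4, 0.1, -0.5]
opening: 0.399
```

Call:
carry_out(commands=[[0,0,0,0,0,0,-0.2],[0,0,0,0,0,0,-0.2]])

```text
clock: 16.35
tcp_pos: [455.9, -10.8, 202.6]
eef_rot: [0.695, -0.666, -0.241, -0.124]
wrist_force: [0.6, 0.1, -0.0]
opening: 0.399
```

```bash
python3 - <<'E'
from h import *
from station import r
o=r.observe();print(o['clock'],o['tcp_pos'],o['joint_pos'].round(2),o['wrist_force'],o['opening'])
cmd(o,HB+170*a,G(-a,up)); cmd(o,HB+75*a,G(-a,up))
s=r.snapshot('wrist');cv2.imwrite('pics/w12.png',s['image'][:,:,::-1])
np.savez('w12.npz',p=o['tcp_pos'],q=o['eef_rot'],K=s['mtx'],H=s['hand_eye'])
E
```

```text
16.35 [455.90045488 -10.8336009  202.64359355] [-0.11 -0.19 -0.72  0.53  0.14  1.32] [ 0.57421004  0.09858965 -0.03758551] 0.39904412659661925
CMD [-0.0031 -0.0002  0.0034] [ 0.0016 -0.0005  0.0005] rows>= 0.0
CMD [-0.0036  0.3164  0.0051] [ 0.0016 -0.0005  0.0005] rows>= 1.9
```

View pics/w12.png

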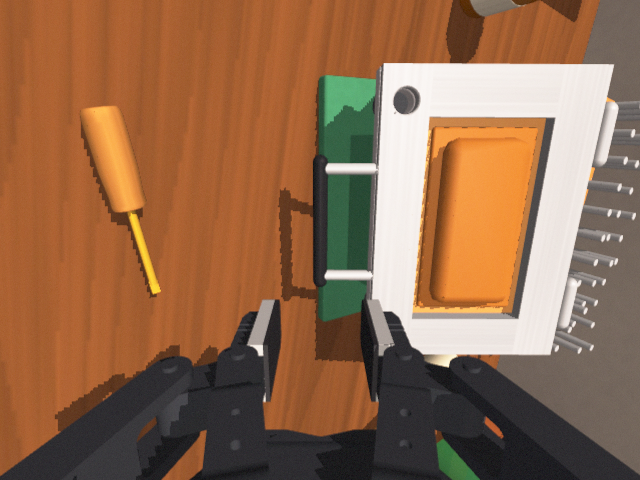

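```bash
python3 - <<'E'
from h import *
for px in [(320,155),(320,286),(320,220),(348,220)]:
    p=wpl('w12.npz',px,HB,a); q=p-HB; print(p.round(1),'x_f',(q@up).round(1),'Y',(q@Y).round(1))
E
```

```text
[529.5  60.4  55.4] x_f 0.8 Y 56.4
[548.7 -49.6  55.3] x_f 0.6 Y -55.3
[538.5   8.9  55.3] x_f 0.7 Y 4.0
[558.2  12.3  66.9] x_f 23.8 Y 4.0
```

Call:
carry_out(commands=[[0,0.08,0.002,0.001,0,0,-0.2],[-0.001,0.16,0.003,0.001,0,0,-0.2],[-0.001,0.24,0.004,0.001,0,0,-0.2],[-0.001,0.317,0.004,0.001,0,0,-0.2],[-0.001,0.317,0.004,0.001,0,0,-0.2]])

```text
clock: 16.9
tcp_pos: [501.2, 3.3, 117.6]
eef_rot: [0.697, -0.664, -0.243, -0.119]
wrist_force: [-0.7, 0.8, 0.5]
opening: 0.4
```

Call:
carry_out(commands=[[0,0,0,0,0,0,-0.2],[0,0,0,0,0,0,-0.2]])

```text
clock: 17.1
tcp_pos: [502.2, 1.4, 121.2]
eef_rot: [0.696, -0.664, -0.244, -0.122]
wrist_force: [-0.0, -0.8, 1.5]
opening: 0.396
```

```bash
sed -i 's/^HB=.*/HB=np.array([538.6,4.8,55.])+.7*up/' h.py; python3 - <<'E'
from h import *
from station import r
o=r.observe();print(o['clock'],o['tcp_pos'],o['joint_pos'].round(2),o['wrist_force'],o['opening'])
cmd(o,HB+75*a,G(-a,up)); cmd(o,HB-5*a,G(-a,up))
s=r.snapshot('wrist');cv2.imwrite('pics/w13.png',s['image'][:,:,::-1])
np.savez('w13.npz',p=o['tcp_pos'],q=o['eef_rot'],K=s['mtx'],H=s['hand_eye'])
E
```

```text
17.1 [502.17584219   1.44062244 121.22673349] [-0.07  0.   -0.82  0.24  0.12  1.36] [-0.02365174 -0.77518573  1.49610128] 0.3961375436939259
CMD [-0.0029  0.0019 -0.01  ] [-0.0005  0.0013  0.0007] rows>= 0.1
CMD [-0.0035  0.2686 -0.0105] [-0.0005  0.0013  0.0007] rows>= 1.6
```

View pics/w13.png

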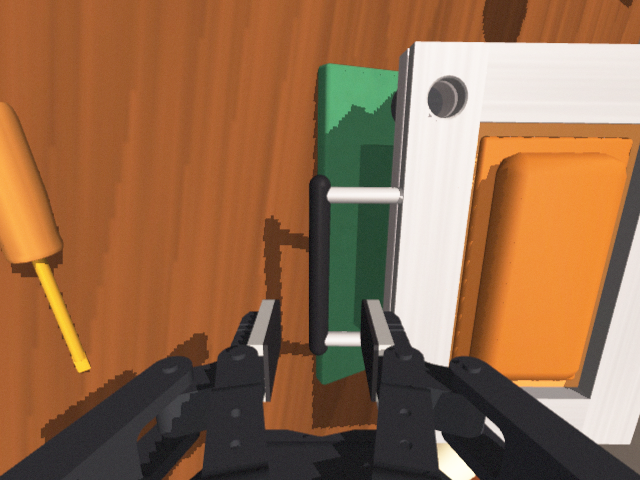

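```bash
python3 - <<'E'
from h import *
for px in [(320,177),(318.5,353)]:
    p=wpl('w13.npz',px,HB,a); q=p-HB; print(p.round(1),'x_f',(q@up).round(1),'Y',(q@Y).round(1))
E
```

```text
[529.8  59.6  55.5] x_f 0.2 Y 55.5
[548.6 -49.7  55.2] x_f -0.3 Y -55.4
```

Call:
carry_out(commands=[[-0.001,0.08,-0.004,0,0.001,0,-0.2],[-0.002,0.16,-0.008,0,0.001,0,-0.2],[-0.003,0.23,-0.01,0,0.001,0,-0.2],[-0.003,0.268,-0.01,0,0.001,0,-0.2],[-0.003,0.268,-0.01,0,0.001,0,-0.2]])

```text
clock: 17.65
tcp_pos: [541.8, 4.4, 50.0]
eef_rot: [0.697, -0.664, -0.242, -0.123]
wrist_force: [0.3, 0.9, 0.4]
opening: 0.401
```

Call:
carry_out(commands=[[0,0,0,0,0,0,-0.2],[0,0,0,0,0,0,-0.2]])

```text
clock: 17.85
tcp_pos: [541.9, 4.2, 51.5]
eef_rot: [0.696, -0.664, -0.242, -0.124]
wrist_force: [-0.3, 0.3, -0.4]
opening: 0.402
```

```bash
python3 - <<'E'
from h import *
from station import r
o=r.observe();print(o['clock'],o['tcp_pos'],o['joint_pos'].round(2),o['wrist_force'],o['opening'])
cmd(o,HB-5*a,G(-a,up))
s=r.snapshot('wrist');cv2.imwrite('pics/w14.png',s['image'][:,:,::-1])
s=r.snapshot('side');crop(s['image'][:,:,::-1],220,170,400,330,4,'pics/s14.png');
E
```

```text
17.85 [541.88655048   4.20445671  51.49507232] [-0.05  0.19 -0.86  0.01  0.11  1.37] [-0.32062426  0.28415354 -0.41721169] 0.40180039307685095
CMD [-0.0009  0.0013  0.0039] [-0.0001 -0.0004  0.0009] rows>= 0.0
```

View pics/w14.png

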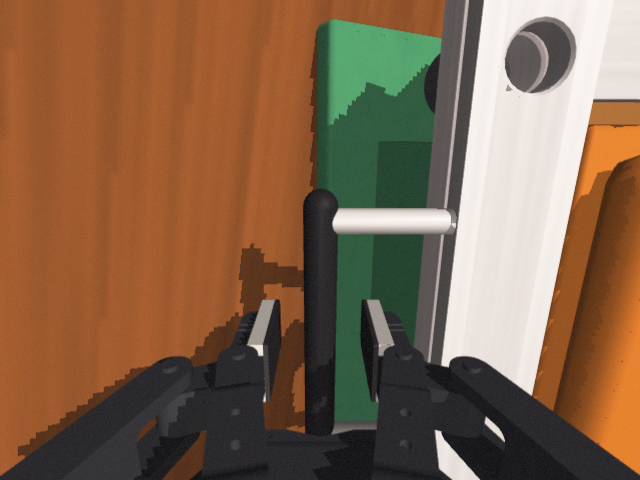

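View pics/s14.png

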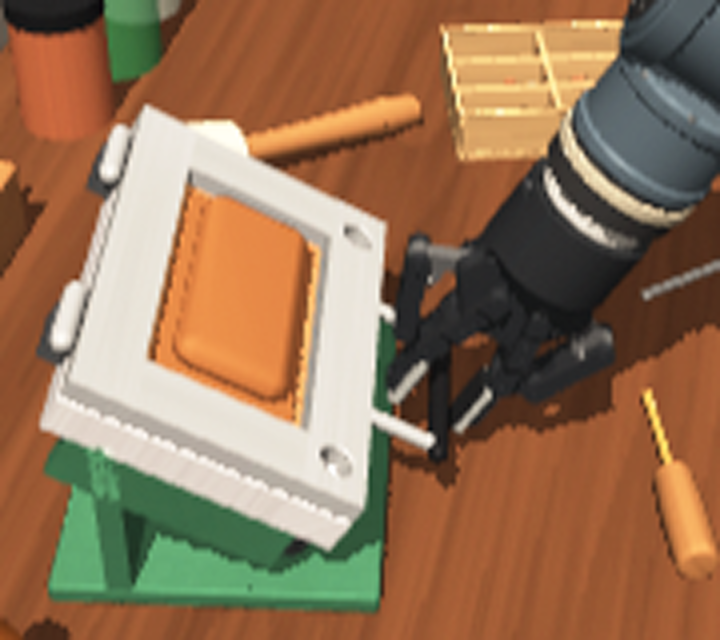

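Call:
carry_out(commands=[[0,0,0,0,0,0,-1],[0,0,0,0,0,0,-1],[0,0,0,0,0,0,-1],[0,0,0,0,0,0,-1],[0,0,0,0,0,0,-1]], grip_force=25)

```text
clock: 18.45
tcp_pos: [542.0, 4.2, 51.0]
eef_rot: [0.697, -0.664, -0.242, -0.124]
wrist_force: [-4.1, -1.3, 8.3]
opening: 0.126
```

```bash
python3 - <<'E'
from h import *
from station import r
o=r.observe();print(o['clock'],o['tcp_pos'],o['wrist_force'],o['opening'])
cmd(o,HB-5*a,G(-a,up))
M=quat(o['eef_rot']).as_matrix()
def d(t):
    f=np.radians(t-30.15);g=np.radians(30.15); return 217*((np.cos(g)-np.cos(f))*X+(np.sin(f)+np.sin(g))*Z)
L=[0,2,4,6,9,12,15,19,23,27,31,35,39,43,47,51,55,59,62,65,67,69,71]
k=0
for i in range(0,len(L)-1,5):
    print([list((M.T@(d(t)-d(L[i]))/300).round(4)) for t in L[i+1:i+6]])
E
```

```text
18.45 [541.96831512   4.23456603  50.99350294] [-4.06029251 -1.33953265  8.29294529] 0.12629994172402187
CMD [-0.0003 -0.0003  0.0038] [-0.0002 -0.0004  0.0008] rows>= 0.0
[[np.float64(0.0004), np.float64(-0.0252), np.float64(0.0)], [np.float64(0.0018), np.float64(-0.0505), np.float64(0.0)], [np.float64(0.004), np.float64(-0.0756), np.float64(0.0)], [np.float64(0.0089), np.float64(-0.1132), np.float64(0.0001)], [np.float64(0.0158), np.float64(-0.1504), np.float64(0.0001)]]
[[np.float64(0.0088), np.float64(-0.0368), np.float64(0.0)], [np.float64(0.0236), np.float64(-0.0851), np.float64(0.0001)], [np.float64(0.0417), np.float64(-0.1322), np.float64(0.0001)], [np.float64(0.063), np.float64(-0.178), np.float64(0.0002)], [np.float64(0.0875), np.float64(-0.2222), np.float64(0.0002)]]
[[np.float64(0.0275), np.float64(-0.0423), np.float64(0.0001)], [np.float64(0.0579), np.float64(-0.0827), np.float64(0.0001)], [np.float64(0.091), np.float64(-0.1208), np.float64(0.0002)], [np.float64(0.1267), np.float64(-0.1565), np.float64(0.0002)], [np.float64(0.1648), np.float64(-0.1896), np.float64(0.0003)]]
[[np.float64(0.0403), np.float64(-0.0304), np.float64(0.0001)], [np.float64(0.0827), np.float64(-0.0579), np.float64(0.0001)], [np.float64(0.1156), np.float64(-0.0765), np.float64(0.0002)], [np.float64(0.1495), np.float64(-0.0934), np.float64(0.0002)], [np.float64(0.1726), np.float64(-0.1037), np.float64(0.0003)]]
[[np.float64(0.0234), np.float64(-0.0095), np.float64(0.0)], [np.float64(0.0471), np.float64(-0.0181), np.float64(0.0001)]]
```

Call:
carry_out(commands=[[0,-0.025,0,0,0,0,-1],[0.002,-0.05,0,0,0,0,-1],[0.004,-0.0755,0,0,0,0,-1],[0.009,-0.113,0,0,0,0,-1],[0.016,-0.15,0,0,0,0,-1]])

```text
clock: 18.95
tcp_pos: [523.5, 1.1, 92.2]
eef_rot: [0.697, -0.664, -0.242, -0.124]
wrist_force: [7.0, 2.0, -6.1]
opening: 0.129
```

```bash
python3 - <<'E'
from h import *
from station import r
o=r.observe();print(o['clock'],o['tcp_pos'],o['wrist_force'],o['opening'])
s=r.snapshot('side');crop(s['image'][:,:,::-1],220,170,400,330,4,'pics/s15.png');
E
```

```text
18.95 [523.49881282   1.09020747  92.20289602] [ 6.96495383  2.01522387 -6.09785508] 0.12900264268882977
```

View pics/s15.png

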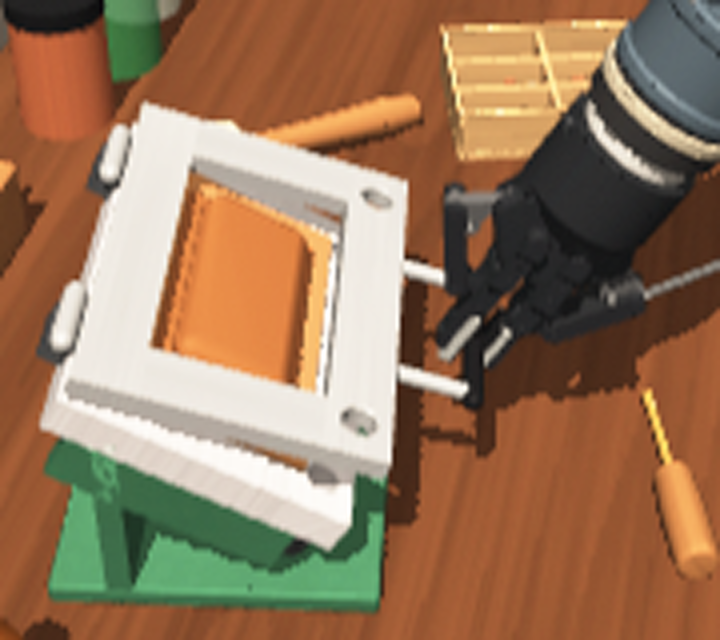

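Frame is rising with a total force of about 9 N and the stand unmoved; continuing along the arc.

Call:
carry_out(commands=[[0.009,-0.037,0,0,0,0,-1],[0.0235,-0.085,0,0,0,0,-1],[0.042,-0.132,0,0,0,0,-1],[0.063,-0.178,0,0,0,0,-1],[0.0875,-0.222,0,0,0,0,-1]])

```text
clock: 19.5
tcp_pos: [511.7, -0.9, 161.9]
eef_rot: [0.697, -0.664, -0.241, -0.123]
wrist_force: [4.6, 1.3, -7.1]
opening: 0.125
```

Call:
carry_out(commands=[[0.0275,-0.0425,0,0,0,0,-1],[0.058,-0.083,0,0,0,0,-1],[0.091,-0.121,0,0,0,0,-1],[0.127,-0.1565,0,0,0,0,-1],[0.165,-0.19,0,0,0,0,-1]])

```text
clock: 20.0
tcp_pos: [522.2, 0.9, 232.9]
eef_rot: [0.698, -0.665, -0.238, -0.12]
wrist_force: [-14.9, -3.4, -3.4]
opening: 0.129
```

```bash
python3 - <<'E'
from h import *
from station import r
o=r.observe();print(o['clock'],o['tcp_pos'],o['wrist_force'],o['opening'],o['joint_pos'].round(2))
s=r.snapshot('side');crop(s['image'][:,:,::-1],220,150,400,330,4,'pics/s16.png');
E
```

```text
20.0 [522.22347381   0.94496026 232.87093816] [-14.93982472  -3.39932786  -3.38378139] 0.1285875719337531 [-0.06 -0.09 -0.55  0.6   0.12  1.37]
```

View pics/s16.png

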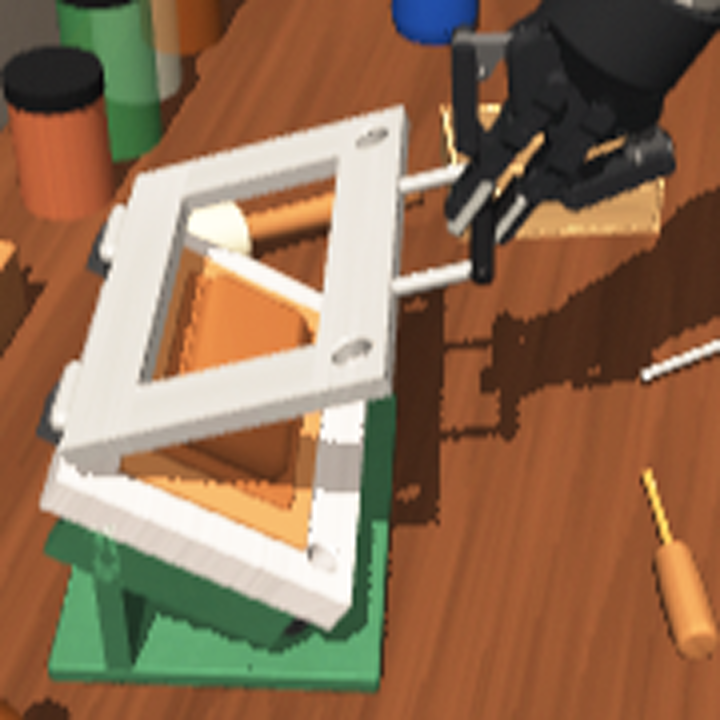

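Call:
carry_out(commands=[[-0.002,0,0,0,0,0,-1],[-0.002,0,0,0,0,0,-1]])

```text
clock: 20.25
tcp_pos: [522.5, 1.0, 233.8]
eef_rot: [0.697, -0.665, -0.239, -0.121]
wrist_force: [-21.4, -3.3, 8.6]
opening: 0.126
```

```bash
python3 - <<'E'
from h import *
from station import r
o=r.observe();print(o['clock'],o['tcp_pos'],o['wrist_force'],o['opening'])
B=o['tcp_pos']+5*a; Hg=HB+217*(np.cos(np.radians(30.15))*X+.5023*Z); v=B-Hg; print(Hg,v@X,v@Z,np.hypot(v@X,v@Z),np.degrees(np.arctan2(v@Z,-v@X))+30.15)
M=quat(o['eef_rot']).as_matrix()
def d(t):
    f=np.radians(t-30.15);g=np.radians(30.15); return 217*((np.cos(g)-np.cos(f))*X+(np.sin(f)+np.sin(g))*Z)
print([list((M.T@(d(t)-d(51))/300).round(4)) for t in (54,57,60,63,66)])
print([list((M.T@(d(t)-d(66))/300).round(4)) for t in (68,70,71)])
E
```

```text
20.25 [522.54285348   0.9767595  233.82528664] [-21.44741699  -3.33411685   8.61596694] 0.1264230888341225
[723.98909104  37.48909868 164.3491    ] -207.22617272843712 73.80628190654579 219.97739409435817 49.75401450208181
[[np.float64(0.0298), np.float64(-0.0233), np.float64(0.0001)], [np.float64(0.0609), np.float64(-0.045), np.float64(0.0002)], [np.float64(0.093), np.float64(-0.0651), np.float64(0.0003)], [np.float64(0.1261), np.float64(-0.0835), np.float64(0.0004)], [np.float64(0.1601), np.float64(-0.1001), np.float64(0.0005)]]
[[np.float64(0.0232), np.float64(-0.0101), np.float64(0.0001)], [np.float64(0.0466), np.float64(-0.0193), np.float64(0.0001)], [np.float64(0.0585), np.float64(-0.0236), np.float64(0.0002)]]
```

Call:
carry_out(commands=[[-0.003,-0.004,0,0,0,0,-1],[-0.006,-0.007,0,0,0,0,-1],[-0.006,-0.007,0,0,0,0,-1]])

```text
clock: 20.55
tcp_pos: [523.0, 1.0, 236.1]
eef_rot: [0.697, -0.664, -0.241, -0.123]
wrist_force: [-3.7, 1.2, -5.9]
opening: 0.126
```

```bash
python3 - <<'E'
from h import *
from station import r
o=r.observe();print(o['clock'],o['tcp_pos'],o['wrist_force'],o['opening'])
B=o['tcp_pos']+5*a; Hg=HB+217*(np.cos(np.radians(30.15))*X+.5023*Z); v=B-Hg; print(np.hypot(v@X,v@Z),np.degrees(np.arctan2(v@Z,-v@X))+30.15)
E
```

```text
20.55 [523.02753768   0.99537925 236.07542506] [-3.68793712  1.21893286 -5.86151422] 0.12572986574507367
220.29146583033383 50.34727685582202
```

Call:
carry_out(commands=[[0.019,-0.016,0,0,0,0,-1],[0.039,-0.031,0,0,0,0,-1],[0.059,-0.045,0,0,0,0,-1],[0.08,-0.058,0,0,0,0,-1],[0.091,-0.067,0,0,0,0,-1]])

```text
clock: 21.05
tcp_pos: [536.5, 3.3, 268.4]
eef_rot: [0.697, -0.664, -0.241, -0.123]
wrist_force: [-5.1, 0.8, -5.5]
opening: 0.124
```

```bash
python3 - <<'E'
from h import *
from station import r
o=r.observe();print(o['clock'],o['tcp_pos'],o['wrist_force'],o['opening'])
B=o['tcp_pos']+5*a; Hg=HB+217*(np.cos(np.radians(30.15))*X+.5023*Z); v=B-Hg; print(np.hypot(v@X,v@Z),np.degrees(np.arctan2(v@Z,-v@X))+30.15)
M=quat(o['eef_rot']).as_matrix()
def d(t):
    f=np.radians(t-30.15); return 220*((-np.cos(f))*X+(np.sin(f))*Z)
print([list((M.T@(d(t)-d(60))/300).round(4)) for t in (62,64,66,68,70,72)])
E
```

```text
21.05 [536.50875987   3.29417707 268.42782339] [-5.11204645  0.78133779 -5.46772555] 0.12397477690698672
221.4238160647859 59.46421053162003
[[np.float64(0.0223), np.float64(-0.0125), np.float64(0.0)], [np.float64(0.0451), np.float64(-0.0242), np.float64(0.0001)], [np.float64(0.0683), np.float64(-0.0351), np.float64(0.0001)], [np.float64(0.0918), np.float64(-0.0452), np.float64(0.0002)], [np.float64(0.1157), np.float64(-0.0544), np.float64(0.0002)], [np.float64(0.1398), np.float64(-0.0629), np.float64(0.0003)]]
```

Call:
carry_out(commands=[[0.022,-0.0125,0,0,0,0,-1],[0.045,-0.0245,0,0,0,0,-1],[0.0675,-0.036,0,0,0,0,-1],[0.091,-0.0465,0,0,0,0,-1],[0.1145,-0.056,0,0,0,0,-1]])

```text
clock: 21.55
tcp_pos: [557.4, 6.8, 300.6]
eef_rot: [0.697, -0.664, -0.241, -0.123]
wrist_force: [-11.6, -1.3, 1.4]
opening: 0.128
```

Call:
carry_out(commands=[[0.02,-0.008,0,0,0,0,-1],[0.037,-0.014,0,0,0,0,-1],[0.037,-0.014,0,0,0,0,-1]])

```text
clock: 21.85
tcp_pos: [566.1, 8.3, 311.0]
eef_rot: [0.697, -0.664, -0.242, -0.124]
wrist_force: [-9.8, -0.2, 3.5]
opening: 0.125
```

```bash
python3 - <<'E'
from h import *
from station import r
o=r.observe();print(o['clock'],o['tcp_pos'],o['wrist_force'],o['opening'])
B=o['tcp_pos']+5*a; Hg=HB+217*(np.cos(np.radians(30.15))*X+.5023*Z); v=B-Hg; print(np.hypot(v@X,v@Z),np.degrees(np.arctan2(v@Z,-v@X))+30.15)
s=r.snapshot('side');cv2.imwrite('pics/s17.png',s['image'][:,:,::-1])
s=r.snapshot('wrist');cv2.imwrite('pics/w17.png',s['image'][:,:,::-1])
E
```

```text
21.85 [566.10077067   8.25601894 311.0197596 ] [-9.84004011 -0.21413775  3.49822636] 0.12507912416432052
222.24252045438772 72.95000242395878
```

View pics/s17.png

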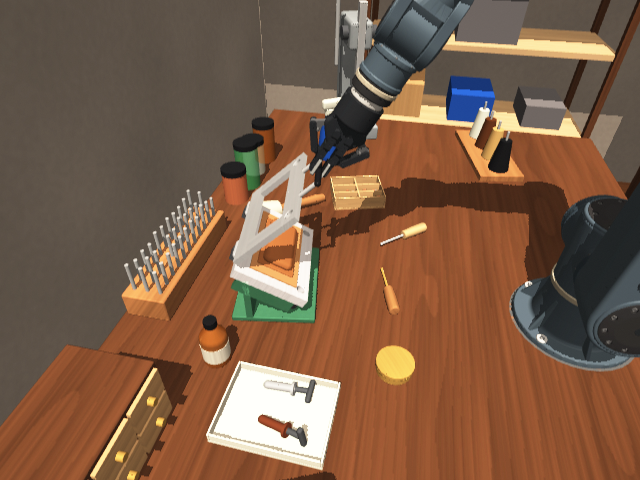

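View pics/w17.png

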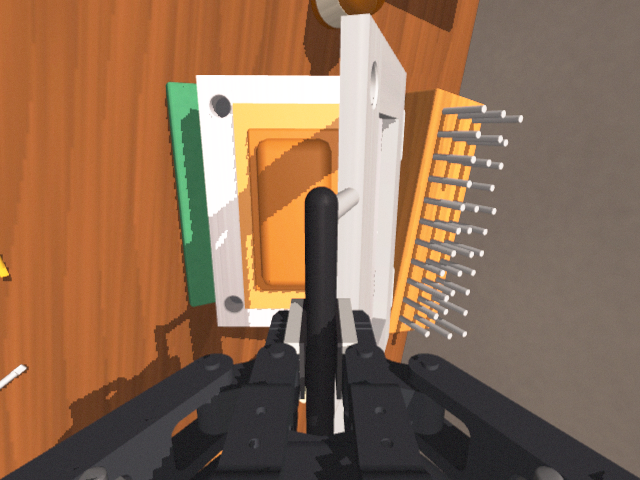

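Call:
carry_out(commands=[[-0.002,0,0,0,0,0,-0.7],[-0.003,0,0,0,0,0,-0.5],[-0.003,0,0,0,0,0,-0.3],[-0.003,0,0,0,0,0,-0.2],[-0.003,0,0,0,0,0,-0.2]])

```text
clock: 22.45
tcp_pos: [565.3, 8.0, 309.1]
eef_rot: [0.697, -0.664, -0.242, -0.124]
wrist_force: [-0.1, 0.5, 0.3]
opening: 0.4
```

```bash
python3 - <<'E'
from h import *
from station import r
o=r.observe();print(o['clock'],o['tcp_pos'],o['wrist_force'],o['opening'])
s=r.snapshot('wrist');cv2.imwrite('pics/w18.png',s['image'][:,:,::-1])
E
```

```text
22.45 [565.32224484   8.03671455 309.07226045] [-0.09315852  0.54192451  0.30885283] 0.3997601232922012
```

View pics/w18.png

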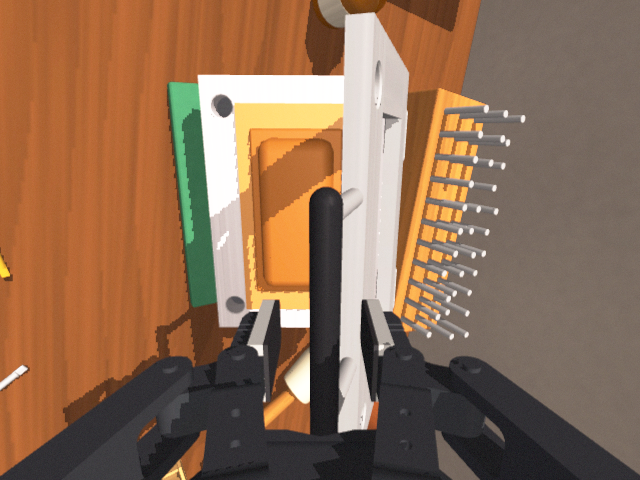

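Released cleanly, with no force on the tool. Retreating along the fingers.

Call:
carry_out(commands=[[0,-0.06,0,0,0,0,-0.2],[0,-0.14,0,0,0,0,-0.2],[0,-0.24,0,0,0,0,-0.2],[0,-0.36,0,0,0,0,-0.2],[0,-0.48,0,0,0,0,-0.2]])

```text
clock: 23.0
tcp_pos: [493.2, -4.6, 434.4]
eef_rot: [0.697, -0.664, -0.242, -0.123]
wrist_force: [0.3, 0.3, -0.8]
opening: 0.404
```

Call:
carry_out(commands=[[0,0,0,0,0,0,-0.2],[0,0,0,0,0,0,-0.2],[0,0,0,0,0,0,-0.2],[0,0,0,0,0,0,-0.2],[0,0,0,0,0,0,-0.2]])

```text
clock: 23.5
tcp_pos: [494.1, -4.5, 432.2]
eef_rot: [0.697, -0.664, -0.241, -0.123]
wrist_force: [-0.0, 0.5, 0.3]
opening: 0.398
```

```bash
python3 - <<'E'
from h import *
from station import r
o=r.observe();print(o['clock'],o['tcp_pos'],o['wrist_force'],o['opening'])
s=r.snapshot('side');f=s['image'][:,:,::-1];cv2.imwrite('pics/s19.png',f)
t=r.snapshot('top')['image'][:,:,::-1];cv2.imwrite('pics/t19.png',t)
s0=cv2.imread('pics/side0.png')
crop(f,200,140,360,300,4,'pics/s19c.png')
for n,(x0,y0,x1,y1) in {'stand':(234,290,318,322),'dye':(195,312,235,368),'snap':(328,172,388,212),'wax':(372,342,418,388),'bev':(378,262,402,318),'awl':(378,220,430,250),'tray':(205,360,345,470)}.items():
    q=s0[y0:y1,x0:x1]; m=cv2.matchTemplate(f[y0-10:y1+10,x0-10:x1+10],q,cv2.TM_CCOEFF_NORMED); print(n,cv2.minMaxLoc(m)[1],cv2.minMaxLoc(m)[3])
E
```

```text
23.5 [494.08473672  -4.52484354 432.23802265] [-0.01752477  0.46156148  0.33713265] 0.3980328725606028
stand 0.9174518585205078 (10, 10)
dye 0.9998520016670227 (10, 10)
snap 0.8007041215896606 (10, 10)
wax 0.9997915625572205 (10, 10)
bev 0.99952232837677 (10, 10)
awl 0.9996753931045532 (10, 10)
tray 0.9119603037834167 (10, 10)
```

View pics/s19c.png

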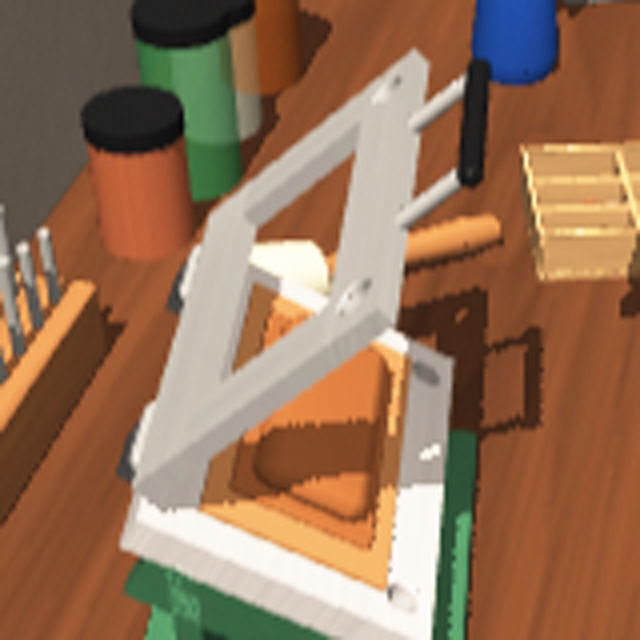

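View pics/t19.png

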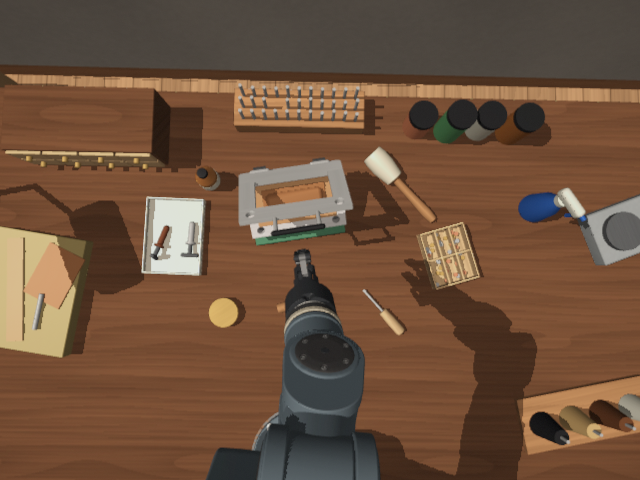

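```bash
python3 - <<'E'
from h import *
t=cv2.imread('pics/t19.png'); crop(t,230,150,360,250,6,'pics/t19c.png'); crop(t,135,190,215,280,6,'pics/t19t.png')
for a1,b1 in [((272,234),(317.5,184.5)),((325,227.5),(320.5,157))]:
    p,e=tri('top',a1,'side',b1); print(p.round(1),e.round(1), np.degrees(np.arcsin((p[2]-164)/217))+30.15)
E
```

```text
[556.8  62.3 309.1] 0.2 72.10071366493878
[572.7 -44.7 306.8] 1.3 71.31643420565143
```

View pics/t19t.png

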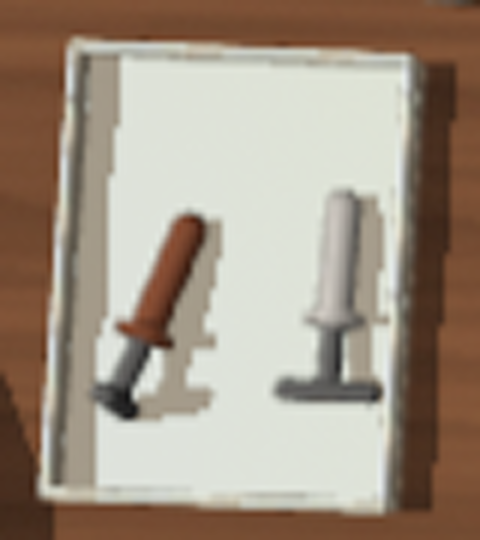

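```bash
python3 - <<'E'
from h import *
f=cv2.imread('pics/s19.png');crop(f,200,355,350,470,5,'pics/s19t.png')
b=cv2.imread('pics/s11f.png');print(np.abs(f[405:450,250:315].astype(int)-b[405:450,250:315]).max(), )
E
```

```text
6
```

View pics/s19t.png

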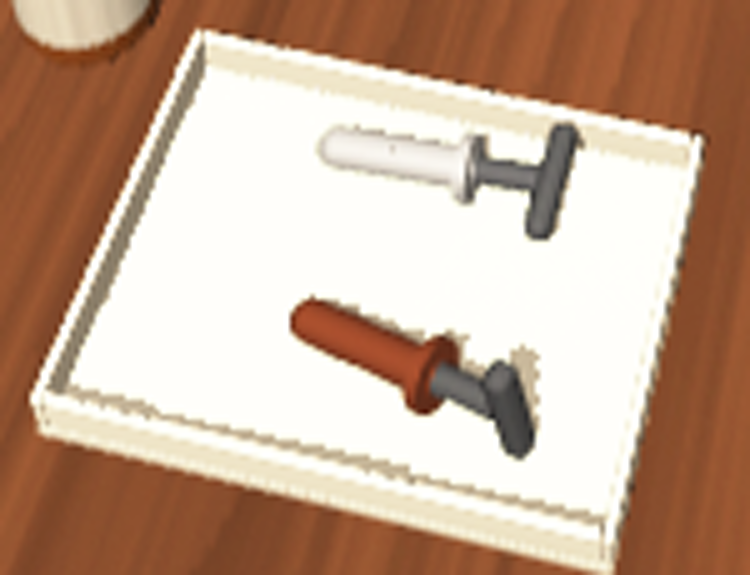

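```bash
python3 -c "
from station import r
print(r.sign_off())"
```

```text
the job is handed in; nothing more can be done
None
```

The job is done and handed in at about 23.6 s of the 72 s allowed. The seized pin is out and in the white tray, and the frame stands open past 60 degrees.

- **Pin:** I twisted it back and forth by up to ±81° while drawing about 2 mm per radian. The pull read about 17 N at most in the readings I took, and the pin ran loose at about 20 mm. It was then pulled out along its axis and laid in the tray.
- **Frame:** I lifted it by the black bar and let go. Triangulating the bar from two cameras gives about 71–72° open. Partway up, the path pressed on the bar with about 23 N, and I eased that off before going on. The wrist force is zero after release and the gripper is well clear.
- **Press and bystanders:** comparing the side picture before and after shows zero pixel shift for the stand, tray, dye, snap box, wax tin, awl and beveller. The stand, tray and snap box gave weaker matches (0.80–0.92), probably from the raised frame, the added pin and shadows. The maul I checked only by eye in the top view, where it looks unmoved.
- **How the pin lies:** it is fully inside the tray and clear of the spare. Its T-bar is not flat but tilted, resting on one end, and it did not move over the last 8 s or so.

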